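Clip a swatch plate in the colour reader, scan it and swing the clip clear

TASK

On the colour reader, swing the spring clip by its red knob onto the edge of the glass swatch plate until its brass shoulder pin pinches the plate snugly, fully home and square, against the aluminium fence; then let go of the knob, leaving it pinched. With the plate clipped, press the green button fully down, then swing the clip right back clear of the plate, leaving the plate home against the fence. The glass is brittle and its swatches are wet: let the clip press it only gently (stay under 18 N), never touch the plate with the robot, and leave everything else where it stands.

Things in the scene. Friction and masses are not known exactly. Their poses are not given: they have to be found in the camera images.
- stage: colour reader: a fixed black slab 220 (x) x 300 (y) x 30 mm; origin at the centre of its underside, on the table. Its own x points from the front edge to the grey reader block at the back (34 mm tall), y to the left. Plate, clip, fence and button are on its deck, 30 mm above the table.
- plate: pale glass swatch plate with three red smears, 52 (its x) x 76 (its y) x 6 mm, 60 g, lying loose on the deck; origin at the centre of its underside. It starts 4 to 21 mm short of the fence and may be a little askew.
- fence: low aluminium bar 8 x 100 x 9 mm, fixed on the deck (where along the reader's x differs each time); origin on the deck at the middle of the face that meets the plate, x pointing away from the plate. Plate home: its +x long edge flat on this face, so the plate's origin is at x = -26 mm here.
- clip (a joint): angle of the spring clip about its vertical pivot screw, rad; range -0.35 to 1.6. It grows as the clip swings onto the plate (counter-clockwise from above). 0: nose parked 60 degrees back from the plate's edge; fully on: somewhere from 0.9 to 1.35, according to fence and shoulder pin; below 0.5: clear. At 1.047 the line knob-pivot-nose lies along the reader's y.
- pivot (a point): top of the brass pivot screw, on the clip's axis, 22 mm above the deck
- clip_knob (a point): centre of the top of the red knob, an upright cylinder 14 mm across and 36 mm tall (its top 48 mm above the deck), on the clip's tail 50 mm from the pivot, opposite the nose. The flat steel tail under it, 10 mm wide, has its top 18 mm above the deck.
- nose (a point): centre of the ball nose (16 mm across) at the end of the spring blade, 55 mm from the pivot; its underside hangs 2 mm above the deck, so it first pushes the plate ahead of it, then climbs onto the 6 mm thick plate and presses down with a few N
- shoulder: dark slotted bracket at the end of the clip's stiff arm, behind the nose; origin at deck height, 55 mm from the pivot and 10 mm behind the nose. From its slot hangs the upright brass shoulder pin, 6 mm across, screwed tight 2 to 13 mm behind this origin: the setting differs each time and is not measured, so feel for it. Fully on, the pin presses the plate's near long edge.
- scan_top (a point): centre of the top of the green push button, 26 mm across, in a grey ring housing on the deck; 6 mm travel, about 5 N when fully down, springs back up; its top is 22 mm above the deck
- scan (a joint): travel of the green button, m: 0 up, 0.006 fully down
- clip_arm: the swinging clip itself: flat steel arm carrying knob, shoulder pin and spring blade with nose; origin on the pivot axis at deck height. Its stiff pivot keeps it where it is left, and keeps the pinch if 6 to 10 N was reached at the knob. At the knob it takes up to 3 N while it swings free or slides the plate, some 3 to 8 N while the nose climbs the edge, less once the nose rides on top, then a steep rise as the shoulder pins the plate to the fence: stop there.
- vial: dark red vial, 24 mm across, 50 mm tall, standing on the reader's deck; origin at the centre of its underside; leave alone
- tin_lid: small open aluminium lid, 34 mm across, 8 mm tall, on the reader's deck; origin at the centre of its underside; leave alone
- tin_jar: white jar with aluminium cap, 50 mm across, 42 mm tall; origin at the centre of its underside; leave alone
- lipstick: open lipstick standing upright, 21 mm across, 72 mm tall; origin at the centre of its underside; leave alone
- lip_cap: black square cap, 23 x 23 x 45 mm; origin at the centre of its underside; leave alone
- beaker: glass beaker, 60 mm across the rim, 75 mm tall; origin at the centre of its underside; leave alone
- brush: pink-handled lip tool lying down, 160 mm long, 26 mm thick; origin at the centre of its underside, handle to -x; leave alone
Not all that is in view belongs to the job. Of the things like the plate, leave any that is blue or orange; of the rest the larger one is meant.

How it is judged:
By the outcome, as a careful person would: the job done as asked, in the order asked, and still so for the second after the job is handed in, with the robot touching nothing.
It also fails if it takes over 72 s, if anything falls off the work surface, if the arm or the gripper's body presses on something with over 40 N, if the wrist force passes 120 N, or if a joint passes its speed limit or range.

ROBOT

A 6-joint arm with a two-finger parallel gripper is mounted at the origin on the work surface. World frame = base frame: x ahead of the robot, y to its left, z up, the work surface at z = 0. Lengths are in mm, angles in rad, forces in N, time in s.
With the tool pointing down it reaches from about 275 to 750 mm from the base axis. Payload 10.2 kg.
Tool frame: the origin (TCP) lies midway between the tips of the shut fingers; the grasp point (between the pads) lies 19 mm behind it; x points along the fingers, y is the direction in which the jaws open and shut, and the axes are right-handed (so a half turn about x gives the same grasp; the last joint's range is limited). The gripper opens to 85 mm and grips with 20 to 120 N. Pads are 22 mm wide; open, the fingers measure 114 mm over their backs; the gripper's body (76 mm by 85 mm) begins 54 mm behind the grasp point. The pads swing forward as they close: fully open they stand 13 mm farther back than shut.
Start: joints at [0.986, 0.313, 1.498, -0, 1.331, -0.223], TCP at [185.841, 491.013, 202.294] pointing down, gripper open.
Joint ranges: [-2.94, 2.94], [-0.97, 2.17], [0.19, 2.56], [-1.23, 4.37], [0.02, 3.11], [-2.88, 2.88]. Speed limits (rad/s): [2.39, 2.39, 3.01, 3.14, 3.14, 3.14].

INTERFACE

Orientations are given as a unit quaternion [w, x, y, z].
In Python, from rig import sense, capture, get_calibration, finish_job gives the robot as it stands.
- The arm moves only by the tool jog_arm, never from a script. Its argument "increments" is a list of rows, each an object of numbers: "rx", "ry", "rz": the turn, a rotation vector about the tool's x, y, z in rad; "x", "y", "z": the shift along the tool's x, y, z in mm; "hand": the finger opening in mm, from 0 to 85.4. A call has 1 to 5 rows; each row shifts and turns the commanded pose from where the row before left it, along the tool's axes as they then stand; what a row does not reach is not made up. A row lasts 1/8 s, in which the tool goes at most 62.5 mm and 10.7 degrees, less where a joint would pass 70% of its speed; a pose out of reach is approached as far as the arm can. A call with a gripper value outside its range is refused whole. The fingers move at their own pace and stop on an object; "force" is the grip in N (left out, the last holds). Time passes only in rows, so rows that do not move let the fingers close. It gives the time, the measured TCP pose, the force and the opening at its end, in the units of the state.
- sense(): the state, without advancing time (a new reading comes with each control period).
- capture(name): name is "scene" or "top" or "wrist"; returns the picture (384x512x3 uint8, red, green, blue); there is no depth.
- get_calibration(name): a dict with "camera_matrix" (3x3 intrinsics, pixels), "R" (3x3) and "t" (3): a world point X has camera coordinates R X + t; the wrist camera has in their place "T_tool_cam" (4x4, takes a point from camera to tool coordinates, whose origin is the TCP and whose axes are the tool frame's). Camera axes: x right, y down, z forward; pixel columns grow to the right and rows downward; lengths in mm; the calibration is good to about 2 mm. A picture is of the moment at which its call begins: read the wrist's pose just before it. get_calibration takes no time and is no camera call.
- finish_job(): hands the job in, once; it reports no verdict.
The state is a dict: "time_s": time; "joints": joint angles; "dq": joint speeds; "tau": joint torques, N m; "eef_pos": TCP position; "ee_rot": TCP orientation; "force": force on the tool from outside, world axes, zero at the start; "wrist_torque": the same for the moment, N m; "grip_width": opening from 0.0 (shut) to 1.0 (fully open).
Only numpy, scipy, OpenCV 4.12 (cv2) and the standard library are available. Lean on these libraries where they do the work, as an engineer would, in place of code of your own. Each camera call takes 0.05 s, during which the arm holds its last target.

## Working session

There is one attempt and no reset: what is moved stays moved. The work goes in short steps, Python scripts to look and compute and a tool call to move; the robot and the scene stay as the last step left them, time stands still between calls to the robot, and variables do not carry over. Pictures are saved under pics/ and viewed, and the job is handed in when it is done.

Besides the shell and the picture viewer there is one more tool, called as name([rows], argument=value, ...), one row to a line, values as JSON. jog_arm: Moves the arm, as the interface text tells. Its arguments: {"type":"object","properties":{"increments":{"type":"array","items":{"type":"object","properties":{"rx":{"type":"number"},"ry":{"type":"number"},"rz":{"type":"number"},"x":{"type":"number"},"y":{"type":"number"},"z":{"type":"number"},"hand":{"type":"number"}}}},"force":{"type":"number"}},"required":["increments"]}

```bash
mkdir -p pics; ls
python3 - <<'E'
from rig import *
import cv2, json
s=sense(); print(s)
for n in ("scene","top","wrist"):
    im=capture(n); cv2.imwrite(f"pics/{n}0.png",im[:,:,::-1])
    c=get_calibration(n); print(n,{k:__import__('numpy').round(v,4).tolist() for k,v in c.items()})
E
```

```text
pics
{'time_s': 0.0, 'joints': array([ 9.85600058e-01,  3.13472536e-01,  1.49844415e+00, -1.67448562e-05,
        1.33102752e+00, -2.23359643e-01]), 'dq': array([ 6.02550099e-04, -3.07703854e-04, -1.18960100e-05,  2.56660053e-04,
        1.70293579e-03, -2.16897030e-04]), 'tau': array([ 2.78772004e-04, -4.12274015e+01, -2.59736431e+01, -1.97020167e-04,
        4.20753640e-03,  2.02425178e-05]), 'eef_pos': array([185.6692559 , 490.74603297, 201.72092251]), 'ee_rot': array([ 0.69538342,  0.12678882,  0.69574877, -0.127672  ]), 'force': array([ 0.09038151,  0.31056246, -0.40807841]), 'wrist_torque': array([ 0.00800396, -0.02616216,  0.01162894]), 'grip_width': 1.000409445179221}
scene {'camera_matrix': [[461.7226, 0.0, 257.1967], [0.0, 461.7226, 190.665], [0.0, 0.0, 1.0]], 'R': [[-0.2127, 0.977, -0.0125], [0.6472, 0.1313, -0.7509], [-0.732, -0.1678, -0.6603]], 't': [110.4603, -281.4047, 1612.7549]}
top {'camera_matrix': [[486.8088, 0.0, 257.0362], [0.0, 486.8088, 181.9641], [0.0, 0.0, 1.0]], 'R': [[0.0147, -0.9998, -0.0098], [-0.9915, -0.0133, -0.1292], [0.129, 0.0116, -0.9916]], 't': [6.2448, 528.7587, 1217.0456]}
wrist {'camera_matrix': [[264.7397, 0.0, 260.7821], [0.0, 264.7397, 190.5478], [0.0, 0.0, 1.0]], 'T_tool_cam': [[0.0003, -0.2808, 0.9598, -171.326], [1.0, -0.0005, -0.0005, 1.2055], [0.0007, 0.9598, 0.2808, -71.117], [0.0, 0.0, 0.0, 1.0]]}
```

View pics/scene0.png

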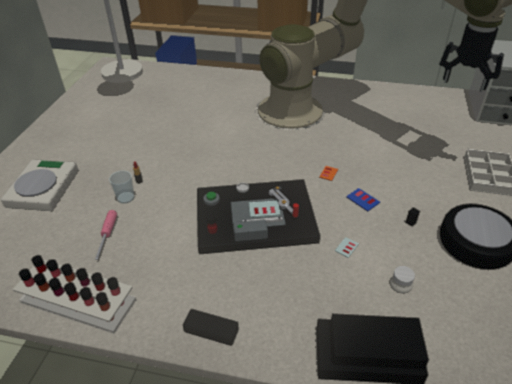

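View pics/top0.png

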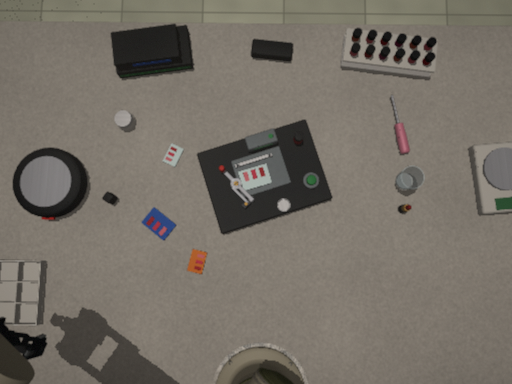

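View pics/wrist0.png

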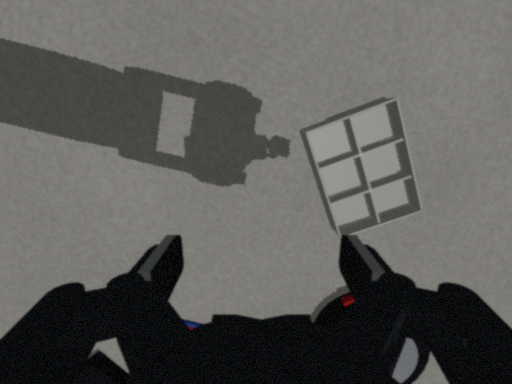

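Run:
```python
import cv2
im=cv2.imread("pics/top0.png")[110:240,185:345]; cv2.imwrite("pics/top0c.png",cv2.resize(im,None,fx=5,fy=4.6,interpolation=cv2.INTER_CUBIC)[:, :])
im=cv2.imread("pics/scene0.png")[170:260,185:330]; cv2.imwrite("pics/scene0c.png",cv2.resize(im,None,fx=5.5,fy=5.5,interpolation=cv2.INTER_CUBIC))
```

```text
(no output)
```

View pics/top0c.png

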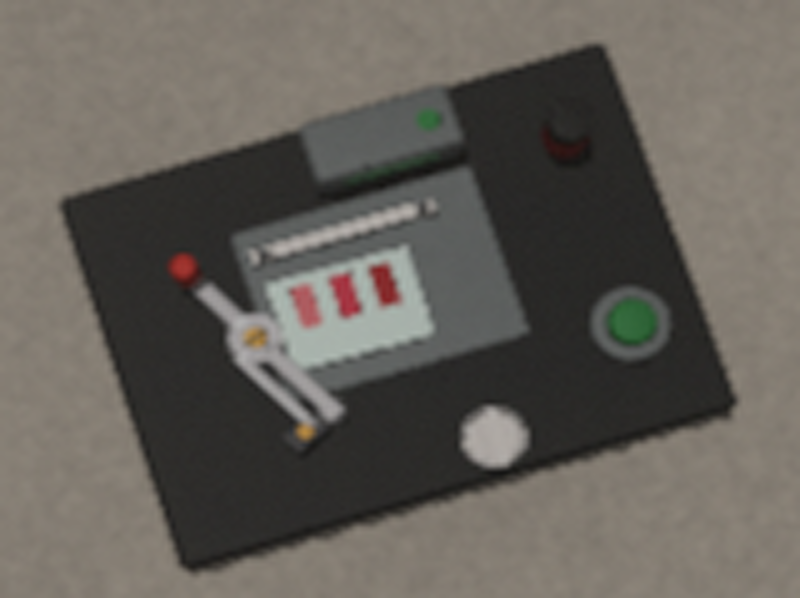

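View pics/scene0c.png

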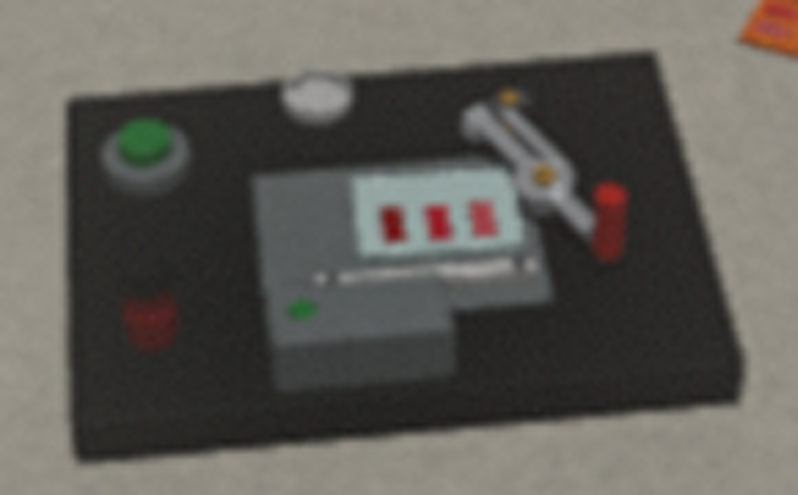

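```bash
cat > h.py <<'E'
import numpy as np, cv2
from rig import *
from scipy.spatial.transform import Rotation as R
def ray(n,uv,pose=None,cal=None):
    c=cal or get_calibration(n); K=np.array(c["camera_matrix"]); d=np.linalg.inv(K)@[uv[0],uv[1],1.]
    if n=="wrist":
        p,q=pose; Rt=R.from_quat([q[1],q[2],q[3],q[0]]).as_matrix(); T=np.array(c["T_tool_cam"])
        return p+Rt@T[:3,3], Rt@T[:3,:3]@d
    Rm=np.array(c["R"]); return -Rm.T@np.array(c["t"]), Rm.T@d
def tri(rays):
    A=np.zeros((3,3));b=np.zeros(3)
    for o,d in rays:
        d=d/np.linalg.norm(d);P=np.eye(3)-np.outer(d,d);A+=P;b+=P@o
    x=np.linalg.solve(A,b); return x,[np.linalg.norm(np.cross(x-o,d/np.linalg.norm(d))) for o,d in rays]
def atz(n,uv,z,pose=None):
    o,d=ray(n,uv,pose); return o+d*(z-o[2])/d[2]
def proj(n,X,pose=None):
    c=get_calibration(n);K=np.array(c["camera_matrix"])
    if n=="wrist":
        p,q=pose; Rt=R.from_quat([q[1],q[2],q[3],q[0]]).as_matrix(); T=np.array(c["T_tool_cam"])
        x=T[:3,:3].T@(Rt.T@(np.array(X)-p)-T[:3,3])
    else: x=np.array(c["R"])@X+np.array(c["t"])
    u=K@x; return u[:2]/u[2]
def rot(q): return R.from_quat([q[1],q[2],q[3],q[0]]).as_matrix()
def st():
    s=sense(); return s,(s["eef_pos"],s["ee_rot"])
def wshot(f):
    s,p=st(); im=capture("wrist"); cv2.imwrite(f"pics/{f}.png",im[:,:,::-1]); np.savez(f"{f}.npz",p=p[0],q=p[1]); return p
def lp(f):
    d=np.load(f"{f}.npz"); return d["p"],d["q"]
E
python3 - <<'E'
from h import *
np.set_printoptions(precision=1,suppress=True)
T=lambda u,v:(185+u/5,110+v/4.6)
S=lambda u,v:(185+u/5.5,170+v/5.5)
for n,t,s in [("knobtop",(184,267),(610,193)),("pivot",(257,337),(543,176)),("pin",(305,432),(509,97)),("button",(633,320),(146,141)),("lid",(495,437),(317,97)),("c1",(64,202),(740,360)),("c2",(602,46),(76,415)),("c3",(733,405),(72,100)),("c4",(190,568),(653,55))]:
    print(n,*tri([ray("top",T(*t)),ray("scene",S(*s))]))
s,p=st(); print(rot(p[1]))
E
```

```text
knobtop [556.7 104.1  75.9] [np.float64(2.5404257486265602), np.float64(2.540425748626601)]
pivot [522.3  68.4  48.6] [np.float64(2.583510070063642), np.float64(2.5835100700636677)]
pin [470.   42.9  48.6] [np.float64(2.388868535040658), np.float64(2.3888685350406336)]
button [ 534.1 -122.    47.2] [np.float64(3.2044182419820637), np.float64(3.2044182419820415)]
lid [469.9 -53.6  32. ] [np.float64(2.622358087500834), np.float64(2.6223580875008543)]
c1 [600.9 171.5  27.6] [np.float64(2.206484392935275), np.float64(2.2064843929352)]
c2 [ 693.7 -107.6   30.3] [np.float64(3.0993755988356333), np.float64(3.099375598835588)]
c3 [ 489.7 -175.4   26.1] [np.float64(3.3008476095956287), np.float64(3.3008476095956287)]
c4 [395.3 102.6  23.5] [np.float64(3.7092711340046476), np.float64(3.7092711340046254)]
[[-0.   0.4  0.9]
 [-0.   0.9 -0.4]
 [-1.  -0.  -0. ]]
```

```bash
cat >> h.py <<'E'
def yaw(q): 
    m=rot(q); return np.arctan2(m[1,1],m[0,1])
def plan(cp,cy,tp,ty,n):
    "rows of rounded tool increments (tool straight down) from (cp,cy) to (tp,ty)"
    p=np.array(cp,float);y=cy
    for k in range(n):
        f=(k+1)/n; gp=np.array(cp)+(np.array(tp)-cp)*f; gy=cy+(ty-cy)*f
        d=gp-p; r=dict(x=round(-d[2],1),y=round(d[0]*np.cos(y)+d[1]*np.sin(y),1),z=round(d[0]*np.sin(y)-d[1]*np.cos(y),1),rx=round(-(gy-y),3))
        print(r)
        p=p+np.array([r['y']*np.cos(y)+r['z']*np.sin(y), r['y']*np.sin(y)-r['z']*np.cos(y), -r['x']]); y-=r['rx']
    print("end",p.round(1),round(y,3))
E
python3 - <<'E'
from h import *
s,p=st(); print(yaw(p[1]), rot(p[1]).round(4)); plan(p[0],yaw(p[1]),[556,103,165],-0.77,15)
E
```

```text
1.2089981201044455 [[-5.000e-04  3.540e-01  9.353e-01]
 [-9.000e-04  9.353e-01 -3.540e-01]
 [-1.000e+00 -1.000e-03 -2.000e-04]]
{'x': np.float64(2.5), 'y': np.float64(-15.4), 'z': np.float64(32.2), 'rx': np.float64(0.132)}
{'x': np.float64(2.4), 'y': np.float64(-11.1), 'z': np.float64(34.0), 'rx': np.float64(0.132)}
{'x': np.float64(2.5), 'y': np.float64(-6.5), 'z': np.float64(35.2), 'rx': np.float64(0.132)}
{'x': np.float64(2.4), 'y': np.float64(-1.8), 'z': np.float64(35.7), 'rx': np.float64(0.132)}
{'x': np.float64(2.5), 'y': np.float64(2.9), 'z': np.float64(35.6), 'rx': np.float64(0.132)}
{'x': np.float64(2.4), 'y': np.float64(7.6), 'z': np.float64(35.0), 'rx': np.float64(0.132)}
{'x': np.float64(2.5), 'y': np.float64(12.1), 'z': np.float64(33.6), 'rx': np.float64(0.132)}
{'x': np.float64(2.5), 'y': np.float64(16.4), 'z': np.float64(31.8), 'rx': np.float64(0.131)}
{'x': np.float64(2.4), 'y': np.float64(20.4), 'z': np.float64(29.3), 'rx': np.float64(0.132)}
{'x': np.float64(2.5), 'y': np.float64(24.1), 'z': np.float64(26.4), 'rx': np.float64(0.132)}
{'x': np.float64(2.4), 'y': np.float64(27.4), 'z': np.float64(23.0), 'rx': np.float64(0.132)}
{'x': np.float64(2.5), 'y': np.float64(30.1), 'z': np.float64(19.2), 'rx': np.float64(0.132)}
{'x': np.float64(2.4), 'y': np.float64(32.5), 'z': np.float64(15.0), 'rx': np.float64(0.132)}
{'x': np.float64(2.5), 'y': np.float64(34.1), 'z': np.float64(10.7), 'rx': np.float64(0.132)}
{'x': np.float64(2.5), 'y': np.float64(35.2), 'z': np.float64(6.0), 'rx': np.float64(0.132)}
end [556. 103. 165.] -0.77
```

jog_arm([
  {"x":2.5,"y":-15.4,"z":32.2,"rx":0.132,"hand":32},
  {"x":2.4,"y":-11.1,"z":34,"rx":0.132},
  {"x":2.5,"y":-6.5,"z":35.2,"rx":0.132},
  {"x":2.4,"y":-1.8,"z":35.7,"rx":0.132},
  {"x":2.5,"y":2.9,"z":35.6,"rx":0.132},
])

```text
schema error: expected keys rx, ry, rz, x, y, z, hand
```

jog_arm([
  {"x":2.4,"y":7.6,"z":35,"rx":0.132},
  {"x":2.5,"y":12.1,"z":33.6,"rx":0.132},
  {"x":2.5,"y":16.4,"z":31.8,"rx":0.131},
  {"x":2.4,"y":20.4,"z":29.3,"rx":0.132},
  {"x":2.5,"y":24.1,"z":26.4,"rx":0.132},
])

```text
schema error: expected keys rx, ry, rz, x, y, z, hand
```

jog_arm([
  {"x":2.4,"y":27.4,"z":23,"rx":0.132},
  {"x":2.5,"y":30.1,"z":19.2,"rx":0.132},
  {"x":2.4,"y":32.5,"z":15,"rx":0.132},
  {"x":2.5,"y":34.1,"z":10.7,"rx":0.132},
  {"x":2.5,"y":35.2,"z":6,"rx":0.132},
])

```text
schema error: expected keys rx, ry, rz, x, y, z, hand
```

jog_arm([
  {"x":2.5,"y":-15.4,"z":32.2,"rx":0.132,"ry":0,"rz":0,"hand":32},
  {"x":2.4,"y":-11.1,"z":34,"rx":0.132,"ry":0,"rz":0,"hand":32},
  {"x":2.5,"y":-6.5,"z":35.2,"rx":0.132,"ry":0,"rz":0,"hand":32},
  {"x":2.4,"y":-1.8,"z":35.7,"rx":0.132,"ry":0,"rz":0,"hand":32},
  {"x":2.5,"y":2.9,"z":35.6,"rx":0.132,"ry":0,"rz":0,"hand":32},
])

```text
time_s: 0.78
eef_pos: [309.9, 360.8, 189.8]
ee_rot: [0.616, 0.347, 0.616, -0.347]
force: [1.0, 0.0, -0.4]
grip_width: 0.377
```

jog_arm([
  {"x":2.4,"y":7.6,"z":35,"rx":0.132,"ry":0,"rz":0,"hand":32},
  {"x":2.5,"y":12.1,"z":33.6,"rx":0.132,"ry":0,"rz":0,"hand":32},
  {"x":2.5,"y":16.4,"z":31.8,"rx":0.131,"ry":0,"rz":0,"hand":32},
  {"x":2.4,"y":20.4,"z":29.3,"rx":0.132,"ry":0,"rz":0,"hand":32},
  {"x":2.5,"y":24.1,"z":26.4,"rx":0.132,"ry":0,"rz":0,"hand":32},
])

```text
time_s: 1.4
eef_pos: [433.3, 231.5, 177.5]
ee_rot: [-0.471, -0.528, -0.471, 0.528]
force: [0.2, 0.1, -1.1]
grip_width: 0.376
```

jog_arm([
  {"x":2.4,"y":27.4,"z":23,"rx":0.132,"ry":0,"rz":0,"hand":32},
  {"x":2.5,"y":30.1,"z":19.2,"rx":0.132,"ry":0,"rz":0,"hand":32},
  {"x":2.4,"y":32.5,"z":15,"rx":0.132,"ry":0,"rz":0,"hand":32},
  {"x":2.5,"y":34.1,"z":10.7,"rx":0.132,"ry":0,"rz":0,"hand":32},
  {"x":2.5,"y":35.2,"z":6,"rx":0.132,"ry":0,"rz":0,"hand":32},
])

```text
time_s: 2.02
eef_pos: [556.7, 102.3, 165.0]
ee_rot: [-0.274, -0.652, -0.274, 0.652]
force: [-0.1, -0.4, -0.4]
grip_width: 0.375
```

Run:
```python
from h import *
p=wshot("w1"); print(p,yaw(p[1]))
im=cv2.imread("pics/w1.png"); cv2.imwrite("pics/w1b.png",cv2.resize(im,(800,600),interpolation=cv2.INTER_CUBIC))
```

```text
(array([556.74837317, 102.31306933, 165.04131102]), array([-0.27409806, -0.6516142 , -0.27428156,  0.65195001])) -0.7743895494221676
```

View pics/w1b.png

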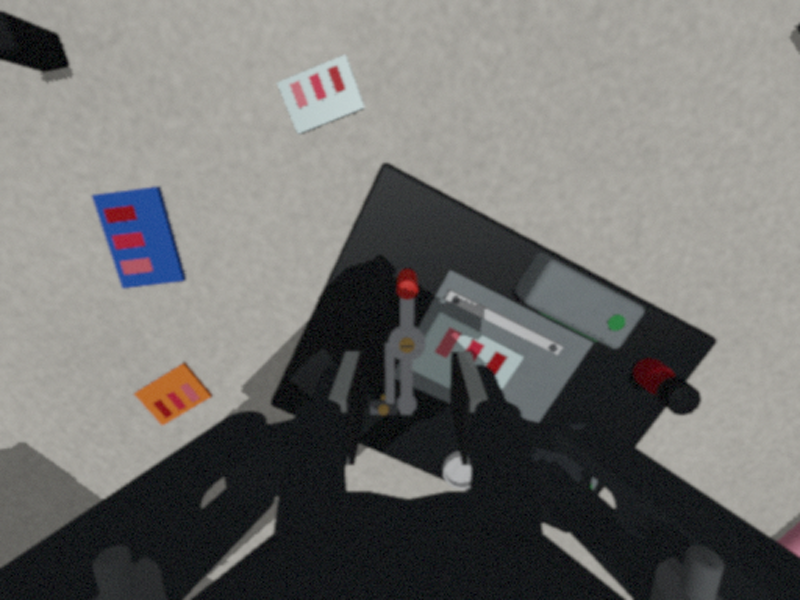

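Run:
```python
from h import *
np.set_printoptions(precision=1,suppress=True)
P=lp("w1"); f=1.5625
T=lambda u,v:(185+u/5,110+v/4.6)
S=lambda u,v:(185+u/5.5,170+v/5.5)
for n,t,s,w in [("knobtop",(184,267),(610,193),(408,290)),("pivot",(257,337),(543,176),(408,345))]:
    w=np.array(w)/f
    print(n,*tri([ray("top",T(*t)),ray("scene",S(*s)),ray("wrist",w,P)]),*tri([ray("top",T(*t)),ray("wrist",w,P)]))
print(atz("wrist",np.array((408,290))/f,78,P),atz("wrist",np.array((408,345))/f,52,P))
for q in [(386,164),(714,340),(275,402)]: print(atz("wrist",np.array(q)/f,30,P))
print(proj("wrist",P[0],P)*f)
```

```text
knobtop [557.2 103.9  76.1] [np.float64(2.290803221670332), np.float64(2.8493867797166366), np.float64(0.8411199709677372)] [557.4 102.3  72.2] [np.float64(0.4354843005148677), np.float64(0.435484300514836)]
pivot [522.5  68.2  48.9] [np.float64(2.279114219899322), np.float64(2.9025524318996485), np.float64(0.6590486618279554)] [522.5  66.5  46.9] [np.float64(0.6097836058719491), np.float64(0.6097836058718801)]
[558.2 103.8  78. ] [523.7  68.5  52. ]
[602.3 171.   30. ]
[ 694.1 -105.4   30. ]
[402.  102.7  30. ]
[408.  345.9]
```

jog_arm([
  {"x":36,"y":-0.6,"z":-1.8,"rx":0,"ry":0,"rz":0,"hand":32},
  {"x":30,"y":0,"z":0,"rx":0,"ry":0,"rz":0,"hand":32},
])

```text
time_s: 2.33
eef_pos: [556.6, 104.9, 98.0]
ee_rot: [-0.276, -0.651, -0.276, 0.651]
force: [0.0, -0.8, -0.1]
grip_width: 0.374
```

Run:
```python
from h import *
p=wshot("w2"); print(p,yaw(p[1]))
im=cv2.imread("pics/w2.png")[100:350,100:420]; cv2.imwrite("pics/w2b.png",cv2.resize(im,(768,600),interpolation=cv2.INTER_CUBIC))
```

```text
(array([556.63066002, 104.89369277,  98.02385041]), array([-0.27556092, -0.65089533, -0.27579456,  0.65141292])) -0.7698216553427608
```

View pics/w2b.png

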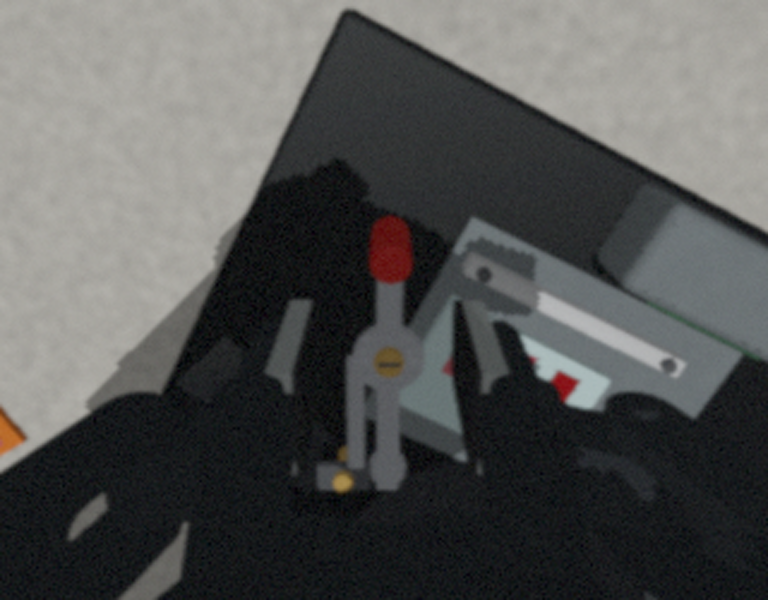

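Run:
```python
from h import *
np.set_printoptions(precision=1,suppress=True)
P=lp("w1");Q=lp("w2"); f=1.5625
for n,w,v,z in [("k",(408,290),(390,264),78),("piv",(408,345),(388,362),52)]:
    w=np.array(w)/f; v=100+np.array(v)/2.4
    print(n,tri([ray("wrist",w,P),ray("wrist",v,Q)]),atz("wrist",v,z,Q))
print(100+np.array((342,483))/2.4,"pin head",atz("wrist",100+np.array((342,483))/2.4,30+20,Q))
```

```text
k (array([556.6, 102.6,  71. ]), [np.float64(0.4030564775246328), np.float64(0.4030564775245561)]) [558.1 104.8  78. ]
piv (array([522.3,  67.9,  48.9]), [np.float64(0.5894275555556626), np.float64(0.5894275555555076)]) [523.1  69.5  52. ]
[242.5 301.2] pin head [470.1  42.   50. ]
```

jog_arm([
  {"x":22,"y":0.8,"z":0,"rx":0,"ry":0,"rz":0,"hand":32},
  {"x":20,"y":0,"z":0,"rx":0,"ry":0,"rz":0,"hand":32},
  {"x":0,"y":0,"z":0,"rx":0,"ry":0,"rz":0,"hand":24},
  {"x":0,"y":0,"z":0,"rx":0,"ry":0,"rz":0,"hand":24},
])

```text
time_s: 2.88
eef_pos: [558.0, 104.4, 58.5]
ee_rot: [0.276, 0.652, 0.275, -0.651]
force: [-0.0, -0.3, -0.0]
grip_width: 0.283
```

Run:
```python
from h import *
p=wshot("w3"); print(p,yaw(p[1]),sense()["force"])
im=cv2.imread("pics/w3.png")[130:380,100:420]; cv2.imwrite("pics/w3b.png",cv2.resize(im,(768,600),interpolation=cv2.INTER_CUBIC))
```

```text
(array([558.04600387, 104.43565468,  58.5366475 ]), array([ 0.27588899,  0.65160008,  0.27548079, -0.65070188])) -0.7697998837789647 [0.0721501  0.34931461 0.59200143]
```

View pics/w3b.png

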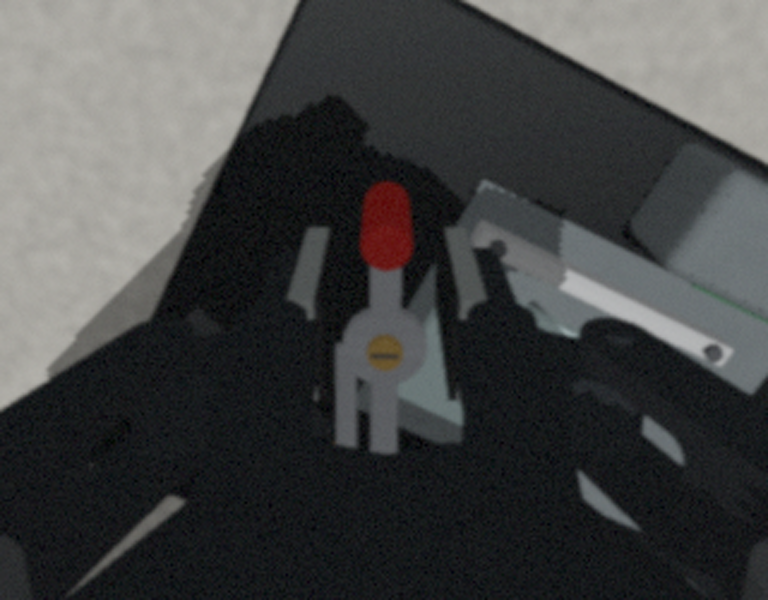

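jog_arm([
  {"x":3.5,"y":-4.5,"z":0,"rx":0,"ry":0,"rz":0,"hand":24},
  {"x":0,"y":-2.49,"z":0.31,"rx":-0.05,"ry":0,"rz":0,"hand":24},
  {"x":0,"y":-2.49,"z":0.31,"rx":-0.05,"ry":0,"rz":0,"hand":24},
  {"x":0,"y":-2.49,"z":0.31,"rx":-0.05,"ry":0,"rz":0,"hand":24},
  {"x":0,"y":-2.49,"z":0.31,"rx":-0.05,"ry":0,"rz":0,"hand":24},
])

```text
time_s: 3.55
eef_pos: [545.7, 113.2, 54.2]
ee_rot: [0.34, 0.62, 0.34, -0.62]
force: [0.0, 0.2, -0.3]
grip_width: 0.283
```

jog_arm([
  {"x":0,"y":-2.49,"z":0.31,"rx":-0.05,"ry":0,"rz":0,"hand":24},
  {"x":0,"y":-2.49,"z":0.31,"rx":-0.05,"ry":0,"rz":0,"hand":24},
  {"x":0,"y":-2.49,"z":0.31,"rx":-0.05,"ry":0,"rz":0,"hand":24},
])

```text
time_s: 3.92
eef_pos: [538.7, 116.1, 54.1]
ee_rot: [0.385, 0.593, 0.385, -0.593]
force: [0.8, -0.3, -0.6]
grip_width: 0.283
```

```bash
cat >> h.py <<'E'
PIV=np.array([523.,69.])
def rel():
    s,p=st(); y=yaw(p[1]); phi=y+np.pi/2; u=np.array([np.cos(phi),np.sin(phi)]); t=np.array([-u[1],u[0]]); d=p[0][:2]-PIV; F=s["force"][:2]
    print(f"t {s['time_s']:.2f} phi {phi:.3f} radial {d@u:.1f} tang {d@t:.1f} z {p[0][2]:.1f} F_u {F@u:.2f} F_t {F@t:.2f} Fz {s['force'][2]:.2f} contact-angle {phi+np.arcsin((d@t-5)/50):.3f}")
    return p
E
python3 - <<'E'
from h import *
rel(); p=wshot("w4")
im=cv2.imread("pics/w4.png")[130:380,100:420]; cv2.imwrite("pics/w4b.png",cv2.resize(im,(768,600),interpolation=cv2.INTER_CUBIC))
cv2.imwrite("pics/t4.png",cv2.resize(capture("top")[110:240,185:345,::-1],None,fx=4.6,fy=4.6,interpolation=cv2.INTER_CUBIC))
E
```

```text
t 3.92 phi 1.153 radial 49.4 tang 4.7 z 54.1 F_u 0.01 F_t -0.85 Fz -0.63 contact-angle 1.147
```

View pics/w4b.png

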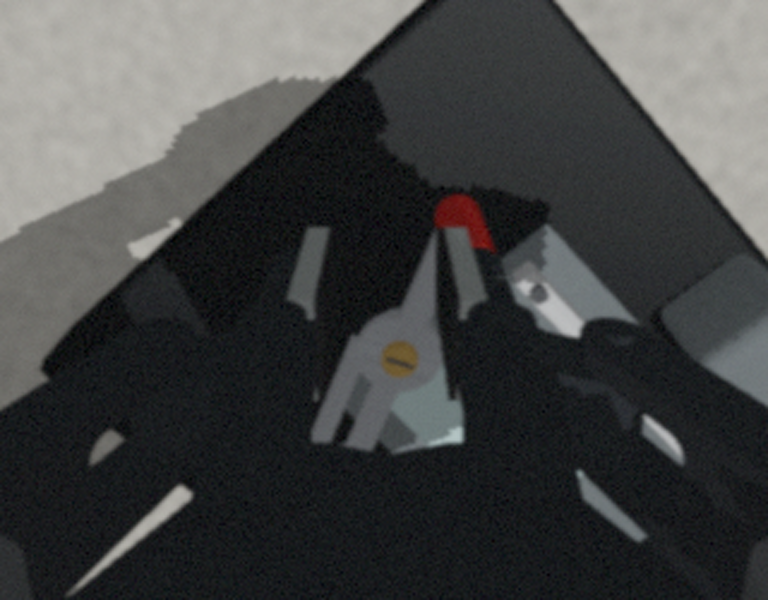

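View pics/t4.png

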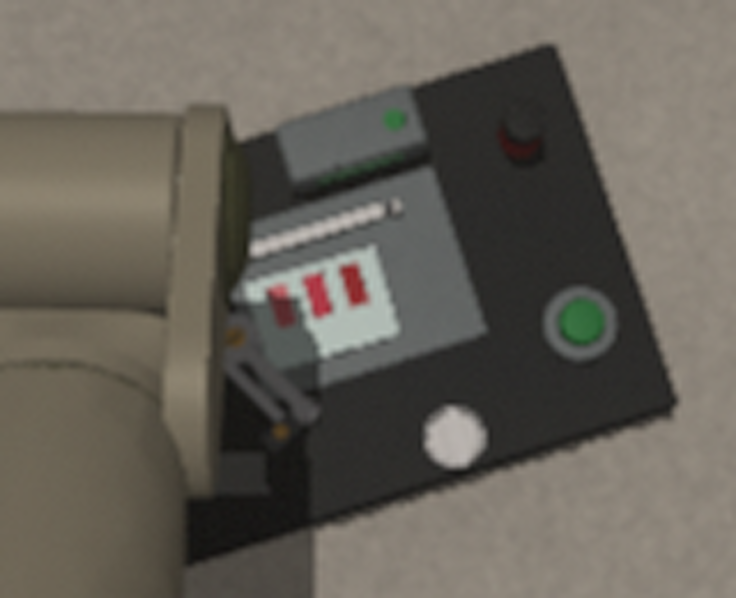

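Run:
```python
from h import *
P=lp("w4")
Rt=rot(P[1])
for x in (0,-4,-10,-15,-20,-25,-30):
  print(x,[tuple(((proj("wrist",P[0]+Rt@np.array([x,12,z]),P)-[100,130])*2.4).round(0)) for z in (-11,0,11)])
```

```text
0 [(np.float64(427.0), np.float64(184.0)), (np.float64(426.0), np.float64(219.0)), (np.float64(426.0), np.float64(254.0))]
-4 [(np.float64(428.0), np.float64(189.0)), (np.float64(427.0), np.float64(225.0)), (np.float64(427.0), np.float64(260.0))]
-10 [(np.float64(429.0), np.float64(196.0)), (np.float64(429.0), np.float64(234.0)), (np.float64(428.0), np.float64(270.0))]
-15 [(np.float64(431.0), np.float64(203.0)), (np.float64(430.0), np.float64(241.0)), (np.float64(429.0), np.float64(278.0))]
-20 [(np.float64(432.0), np.float64(210.0)), (np.float64(431.0), np.float64(250.0)), (np.float64(430.0), np.float64(287.0))]
-25 [(np.float64(433.0), np.float64(218.0)), (np.float64(432.0), np.float64(258.0)), (np.float64(432.0), np.float64(297.0))]
-30 [(np.float64(435.0), np.float64(226.0)), (np.float64(434.0), np.float64(267.0)), (np.float64(433.0), np.float64(307.0))]
```

Run:
```python
from h import *
c=get_calibration("wrist");K=np.array(c["camera_matrix"]);T=np.array(c["T_tool_cam"])
def pj(X):
    x=T[:3,:3].T@(np.array(X)-T[:3,3]); u=K@x; return (u[:2]/u[2]).round(0)
for x in (0,-13,-25,-40,-54): print(x,[tuple(pj([x,y,z])) for y in (12,42.7) for z in (-11,11)])
im=cv2.imread("pics/wrist0.png")[200:384,100:420]; cv2.imwrite("pics/f0.png",cv2.resize(im,(800,460),interpolation=cv2.INTER_CUBIC)*2)
im=cv2.imread("pics/w4.png")[190:300,170:330]; cv2.imwrite("pics/f4.png",cv2.resize(cv2.convertScaleAbs(im,alpha=2.5,beta=10),(800,550),interpolation=cv2.INTER_CUBIC))
```

```text
0 [(np.float64(278.0), np.float64(207.0)), (np.float64(277.0), np.float64(236.0)), (np.float64(323.0), np.float64(207.0)), (np.float64(321.0), np.float64(236.0))]
-13 [(np.float64(279.0), np.float64(213.0)), (np.float64(279.0), np.float64(244.0)), (np.float64(327.0), np.float64(213.0)), (np.float64(325.0), np.float64(244.0))]
-25 [(np.float64(281.0), np.float64(221.0)), (np.float64(280.0), np.float64(254.0)), (np.float64(332.0), np.float64(221.0)), (np.float64(329.0), np.float64(254.0))]
-40 [(np.float64(283.0), np.float64(232.0)), (np.float64(282.0), np.float64(267.0)), (np.float64(339.0), np.float64(232.0)), (np.float64(336.0), np.float64(267.0))]
-54 [(np.float64(285.0), np.float64(244.0)), (np.float64(284.0), np.float64(283.0)), (np.float64(347.0), np.float64(244.0)), (np.float64(343.0), np.float64(283.0))]
```

View pics/f4.png

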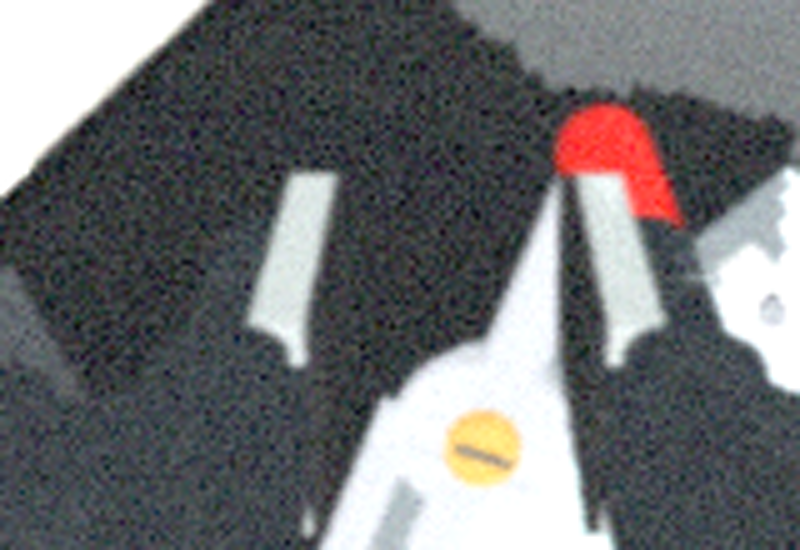

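View pics/f0.png

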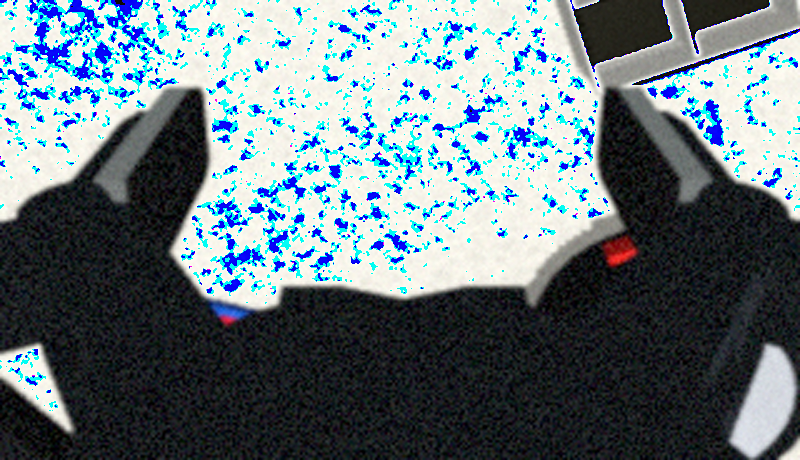

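Run:
```python
from h import *
im=capture("scene")[:,:,::-1]; cv2.imwrite("pics/s5f.png",im)
cv2.imwrite("pics/s5.png",cv2.resize(cv2.convertScaleAbs(im[130:250,200:350],alpha=1.8),(800,640),interpolation=cv2.INTER_CUBIC)[:600])
print(proj("scene",st()[1][0]))
```

```text
[300.26943758 207.3208906 ]
```

View pics/s5.png

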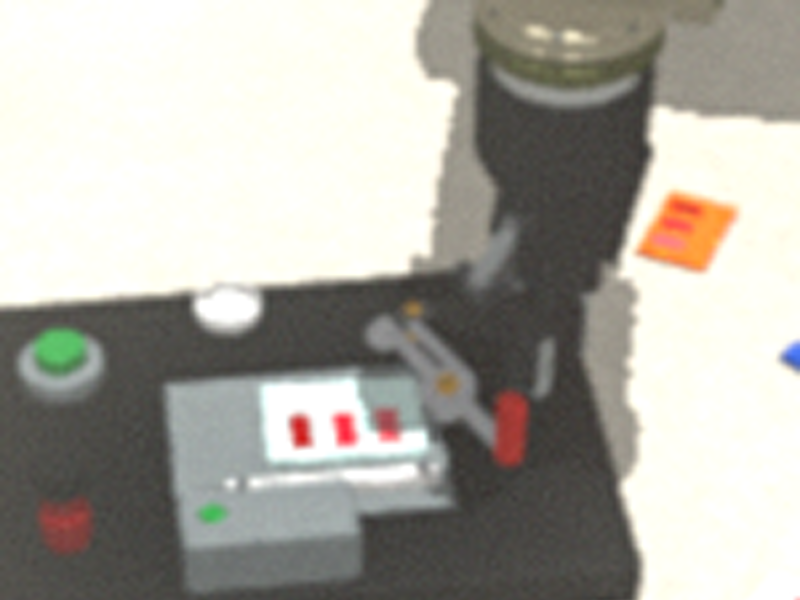

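Run:
```python
from h import *
P=st()[1]; Rt=rot(P[1])
for x in (0,-10,-20,-30,-40):
  print(x,[tuple(((proj("scene",P[0]+Rt@np.array([x,y,z]))-[200,130])*5.333).round(0)) for y in (12,20) for z in (-11,11)])
print([((proj("scene",np.array(k))-[200,130])*5.333).round(0) for k in ([557.7,104.5,78],[557.7,104.5,42])])
```

```text
0 [(np.float64(541.0), np.float64(436.0)), (np.float64(501.0), np.float64(417.0)), (np.float64(532.0), np.float64(446.0)), (np.float64(492.0), np.float64(427.0))]
-10 [(np.float64(542.0), np.float64(421.0)), (np.float64(502.0), np.float64(402.0)), (np.float64(533.0), np.float64(430.0)), (np.float64(493.0), np.float64(411.0))]
-20 [(np.float64(543.0), np.float64(405.0)), (np.float64(503.0), np.float64(386.0)), (np.float64(534.0), np.float64(415.0)), (np.float64(494.0), np.float64(396.0))]
-30 [(np.float64(544.0), np.float64(389.0)), (np.float64(504.0), np.float64(370.0)), (np.float64(535.0), np.float64(399.0)), (np.float64(494.0), np.float64(380.0))]
-40 [(np.float64(545.0), np.float64(373.0)), (np.float64(505.0), np.float64(354.0)), (np.float64(536.0), np.float64(383.0)), (np.float64(495.0), np.float64(364.0))]
[array([507., 399.]), array([503., 455.])]
```

Run:
```python
from h import *
P=st()[1]; y=yaw(P[1]); p=P[0]
plan(p+[0,0,6],y,[557.7,104.5,60],-0.77,4)
```

```text
{'x': np.float64(0.0), 'y': np.float64(5.5), 'z': np.float64(0.7), 'rx': np.float64(0.087)}
{'x': np.float64(0.1), 'y': np.float64(5.5), 'z': np.float64(0.2), 'rx': np.float64(0.088)}
{'x': np.float64(-0.0), 'y': np.float64(5.5), 'z': np.float64(-0.2), 'rx': np.float64(0.087)}
{'x': np.float64(0.0), 'y': np.float64(5.5), 'z': np.float64(-0.8), 'rx': np.float64(0.087)}
end [557.7 104.5  60. ] -0.77
```

jog_arm([
  {"x":-6,"y":0,"z":0,"rx":0,"ry":0,"rz":0,"hand":32},
  {"x":0,"y":5.5,"z":0.7,"rx":0.087,"ry":0,"rz":0,"hand":32},
  {"x":0,"y":5.5,"z":0.2,"rx":0.088,"ry":0,"rz":0,"hand":32},
  {"x":0,"y":5.5,"z":-0.2,"rx":0.087,"ry":0,"rz":0,"hand":32},
  {"x":0,"y":5.5,"z":-0.8,"rx":0.087,"ry":0,"rz":0,"hand":32},
])

```text
time_s: 4.7
eef_pos: [558.2, 104.2, 60.4]
ee_rot: [0.275, 0.652, 0.275, -0.651]
force: [-0.1, -0.5, 0.4]
grip_width: 0.372
```

Run:
```python
from h import *
p=rel();print(p[0])
p=wshot("w5")
im=cv2.imread("pics/w5.png")[190:300,170:330]; cv2.imwrite("pics/w5b.png",cv2.resize(cv2.convertScaleAbs(im,alpha=2.5,beta=10),(800,550),interpolation=cv2.INTER_CUBIC))
```

```text
t 4.70 phi 0.798 radial 49.8 tang -0.6 z 60.4 F_u -0.44 F_t -0.32 Fz 0.36 contact-angle 0.685
[558.19966375 104.21887151  60.38408124]
```

View pics/w5b.png

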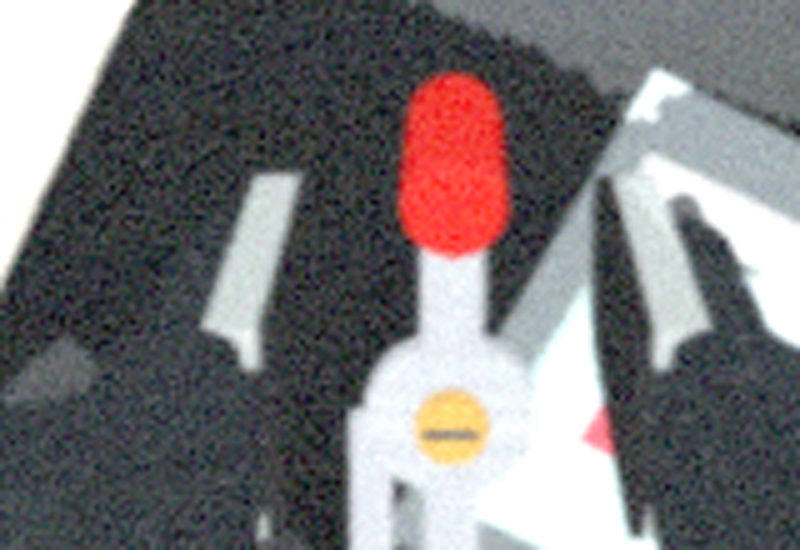

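jog_arm([
  {"x":15,"y":0,"z":0,"rx":0,"ry":0,"rz":0,"hand":32},
  {"x":12,"y":0,"z":0,"rx":0,"ry":0,"rz":0,"hand":32},
  {"x":0,"y":0,"z":0,"rx":0,"ry":0,"rz":0,"hand":24},
  {"x":0,"y":0,"z":0,"rx":0,"ry":0,"rz":0,"hand":24},
])

```text
time_s: 5.25
eef_pos: [557.9, 104.4, 33.0]
ee_rot: [0.276, 0.651, 0.276, -0.651]
force: [0.3, 0.9, 0.1]
grip_width: 0.281
```

Run:
```python
from h import *
p=rel();print(p[0])
p=wshot("w6")
im=cv2.imread("pics/w6.png")[190:300,170:330]; cv2.imwrite("pics/w6b.png",cv2.resize(cv2.convertScaleAbs(im,alpha=2.5,beta=10),(800,550),interpolation=cv2.INTER_CUBIC))
im=capture("scene")[:,:,::-1]
cv2.imwrite("pics/s6.png",cv2.resize(cv2.convertScaleAbs(im[130:240,230:350],alpha=1.8),(655,600),interpolation=cv2.INTER_CUBIC))
```

```text
t 5.25 phi 0.802 radial 49.7 tang -0.5 z 33.0 F_u 0.83 F_t 0.44 Fz 0.07 contact-angle 0.692
[557.88925081 104.39600009  32.97809473]
```

View pics/w6b.png

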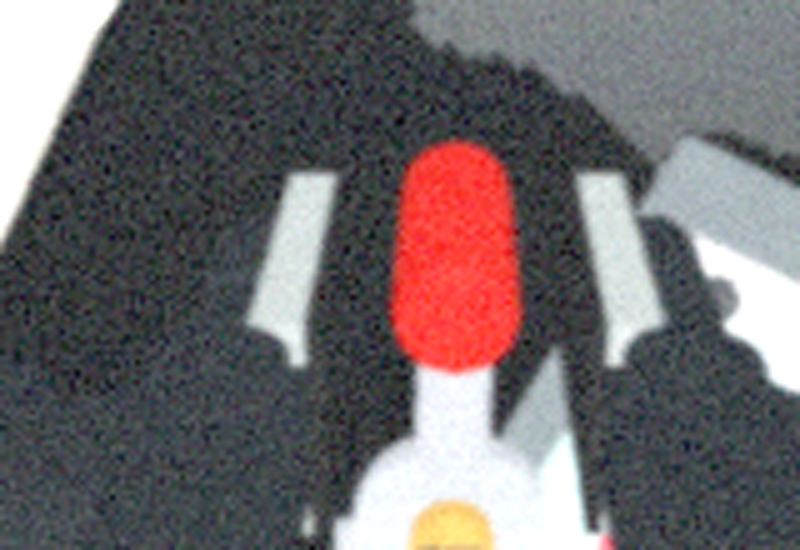

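View pics/s6.png

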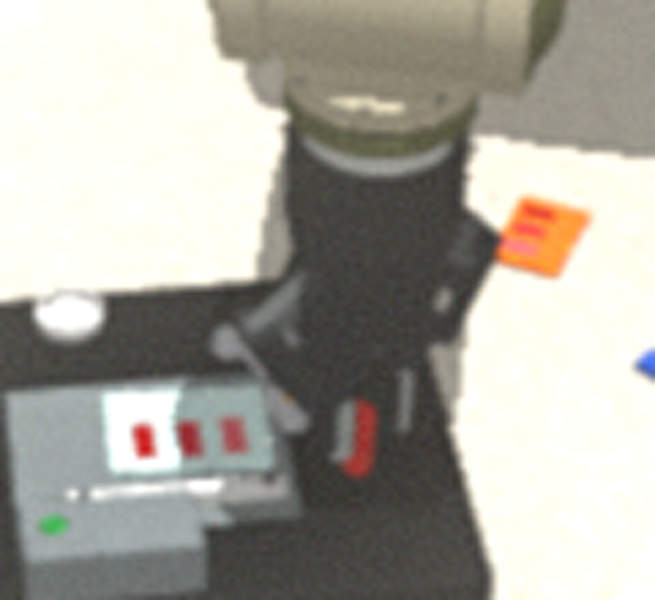

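jog_arm([
  {"x":0,"y":-4,"z":0,"rx":0,"ry":0,"rz":0,"hand":24},
  {"x":0,"y":-2.49,"z":0.31,"rx":-0.05,"ry":0,"rz":0,"hand":24},
  {"x":0,"y":-2.49,"z":0.31,"rx":-0.05,"ry":0,"rz":0,"hand":24},
  {"x":0,"y":-2.49,"z":0.31,"rx":-0.05,"ry":0,"rz":0,"hand":24},
])

```text
time_s: 5.85
eef_pos: [549.0, 111.3, 33.2]
ee_rot: [0.325, 0.629, 0.324, -0.628]
force: [2.1, -1.0, -1.7]
grip_width: 0.281
```

Run:
```python
from h import *
p=rel();print(p[0])
p=wshot("w7")
im=cv2.imread("pics/w7.png")[190:300,170:330]; cv2.imwrite("pics/w7b.png",cv2.resize(cv2.convertScaleAbs(im,alpha=2.5,beta=10),(800,550),interpolation=cv2.INTER_CUBIC))
```

```text
t 5.85 phi 0.954 radial 49.5 tang 3.2 z 33.2 F_u 0.39 F_t -2.30 Fz -1.69 contact-angle 0.918
[549.01954551 111.25670954  33.16738134]
```

View pics/w7b.png

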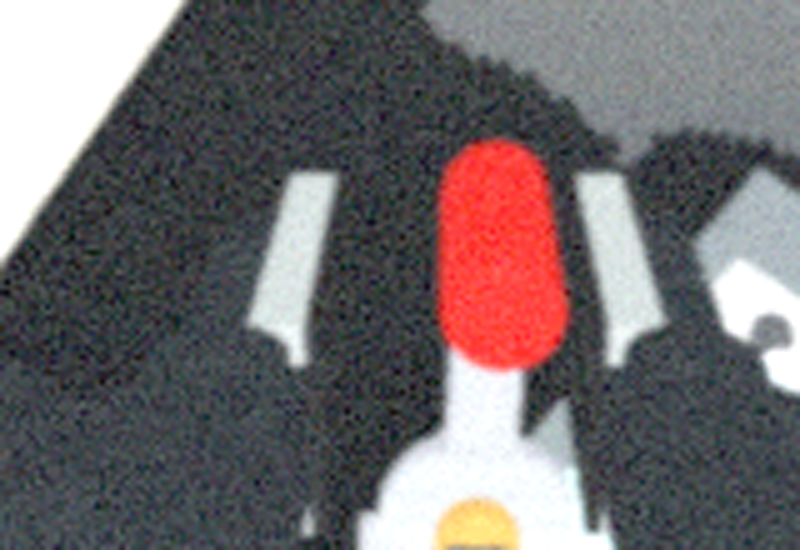

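jog_arm([
  {"x":0,"y":-2.49,"z":0.31,"rx":-0.05,"ry":0,"rz":0,"hand":24},
  {"x":0,"y":-2.49,"z":0.31,"rx":-0.05,"ry":0,"rz":0,"hand":24},
  {"x":0,"y":-2.49,"z":0.31,"rx":-0.05,"ry":0,"rz":0,"hand":24},
  {"x":0,"y":-2.49,"z":0.31,"rx":-0.05,"ry":0,"rz":0,"hand":24},
  {"x":0,"y":-2.49,"z":0.31,"rx":-0.05,"ry":0,"rz":0,"hand":24},
])

```text
time_s: 6.52
eef_pos: [537.7, 116.4, 33.2]
ee_rot: [0.4, 0.584, 0.4, -0.582]
force: [3.6, -0.2, -1.9]
grip_width: 0.282
```

Run:
```python
from h import *
p=rel()
p=wshot("w8")
im=cv2.imread("pics/w8.png")[150:330,140:380]; cv2.imwrite("pics/w8b.png",cv2.resize(cv2.convertScaleAbs(im,alpha=1.8,beta=10),(800,600),interpolation=cv2.INTER_CUBIC))
```

```text
t 6.53 phi 1.203 radial 49.5 tang 3.3 z 33.2 F_u 1.15 F_t -3.44 Fz -1.94 contact-angle 1.169
```

View pics/w8b.png

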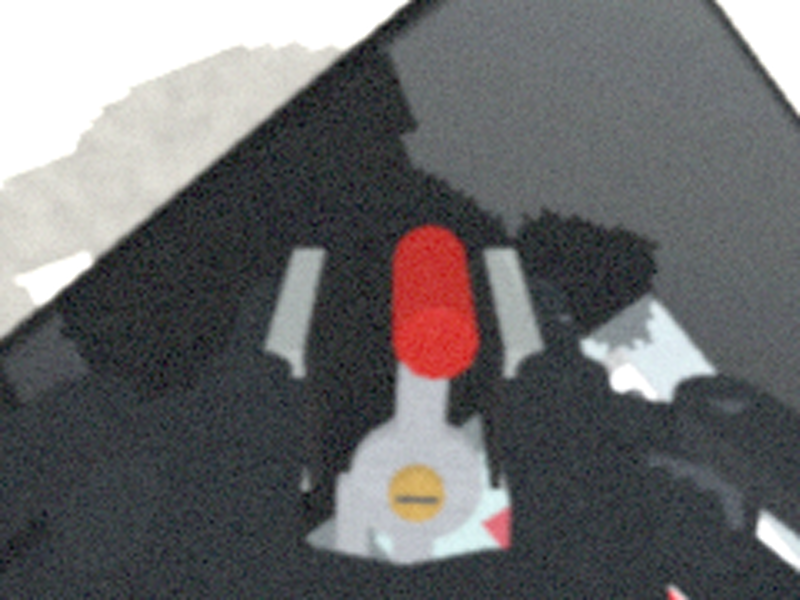

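jog_arm([
  {"x":0,"y":-2.49,"z":0.31,"rx":-0.05,"ry":0,"rz":0,"hand":24},
  {"x":0,"y":-2.49,"z":0.31,"rx":-0.05,"ry":0,"rz":0,"hand":24},
  {"x":0,"y":-2.49,"z":0.31,"rx":-0.05,"ry":0,"rz":0,"hand":24},
])

```text
time_s: 6.95
eef_pos: [530.4, 117.9, 33.3]
ee_rot: [0.443, 0.552, 0.442, -0.551]
force: [3.0, 1.6, -1.7]
grip_width: 0.283
```

```bash
python3 -c "
from h import *
rel()"
```

```text
t 6.95 phi 1.352 radial 49.3 tang 3.4 z 33.3 F_u 2.21 F_t -2.54 Fz -1.75 contact-angle 1.320
```

jog_arm([
  {"x":0,"y":-1.5,"z":0.17,"rx":-0.03,"ry":0,"rz":0,"hand":24},
  {"x":0,"y":-1.5,"z":0.17,"rx":-0.03,"ry":0,"rz":0,"hand":24},
  {"x":0,"y":-1.5,"z":0.17,"rx":-0.03,"ry":0,"rz":0,"hand":24},
])

```text
time_s: 7.32
eef_pos: [525.6, 118.0, 33.2]
ee_rot: [0.467, 0.531, 0.467, -0.531]
force: [4.0, 1.1, 1.3]
grip_width: 0.283
```

```bash
python3 -c "
from h import *
rel()
im=capture('scene')[:,:,::-1]; cv2.imwrite('pics/s9.png',cv2.resize(cv2.convertScaleAbs(im[150:260,185:330],alpha=1.6),(790,600),interpolation=cv2.INTER_CUBIC))
im=capture('top')[:,:,::-1]; cv2.imwrite('pics/t9.png',cv2.resize(im[110:240,185:345],(738,600),interpolation=cv2.INTER_CUBIC))"
```

```text
t 7.33 phi 1.443 radial 49.0 tang 3.7 z 33.2 F_u 1.62 F_t -3.83 Fz 1.35 contact-angle 1.417
```

View pics/s9.png

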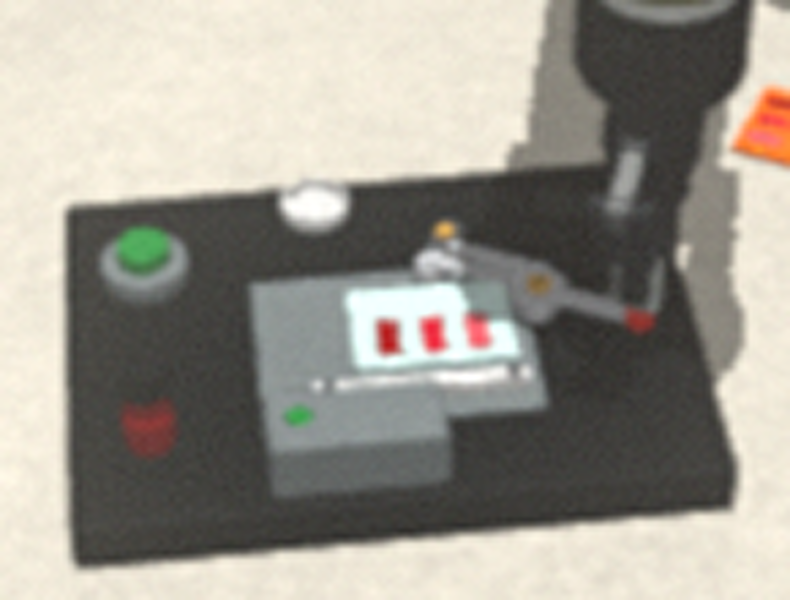

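View pics/t9.png

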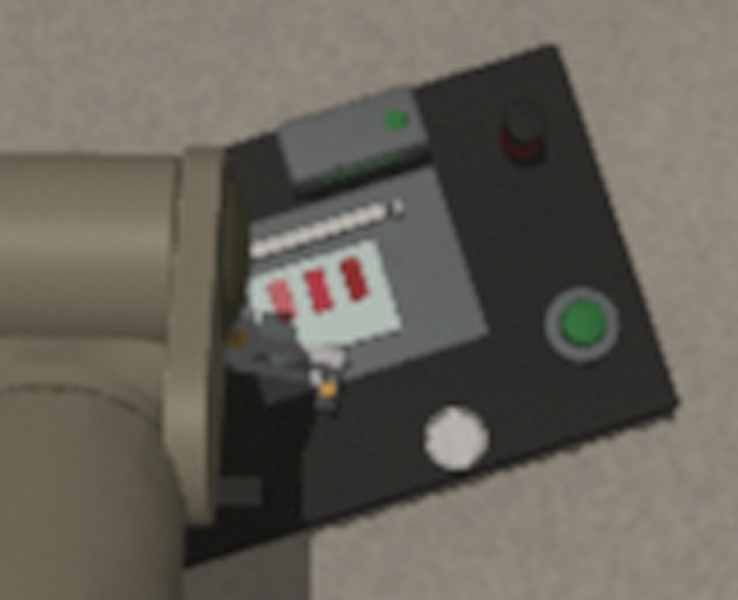

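jog_arm([
  {"x":0,"y":-1.5,"z":0.1,"rx":-0.03,"ry":0,"rz":0,"hand":24},
  {"x":0,"y":-1.5,"z":0.1,"rx":-0.03,"ry":0,"rz":0,"hand":24},
  {"x":0,"y":-1.5,"z":0.1,"rx":-0.03,"ry":0,"rz":0,"hand":24},
])

```text
time_s: 7.8
eef_pos: [520.7, 118.0, 32.9]
ee_rot: [0.491, 0.509, 0.491, -0.509]
force: [2.6, -0.1, 1.6]
grip_width: 0.28
```

```bash
python3 -c "
from h import *
rel()
im=capture('top')[:,:,::-1]; cv2.imwrite('pics/t10.png',cv2.resize(im[130:220,215:325],(733,600),interpolation=cv2.INTER_CUBIC))"
```

```text
t 7.80 phi 1.534 radial 48.9 tang 4.1 z 32.9 F_u 0.02 F_t -2.57 Fz 1.57 contact-angle 1.516
```

View pics/t10.png

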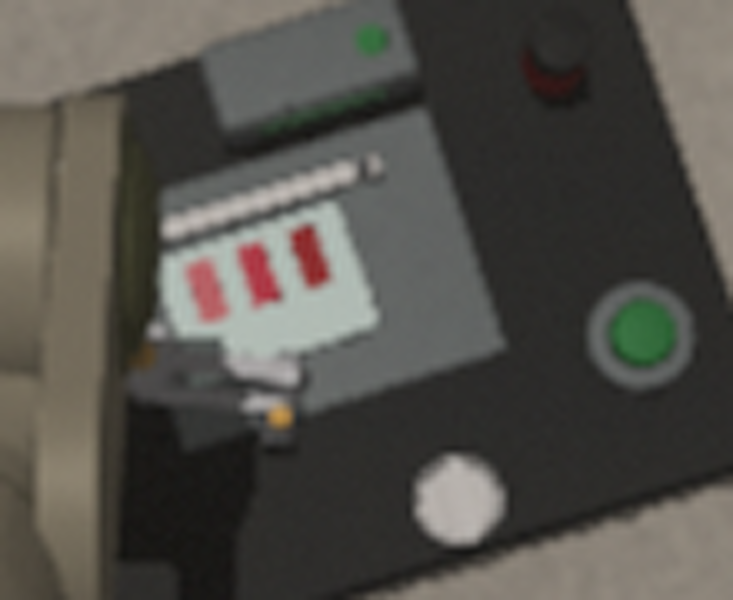

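jog_arm([
  {"x":0,"y":-1.5,"z":0.1,"rx":-0.03,"ry":0,"rz":0,"hand":24},
  {"x":0,"y":-1.5,"z":0.1,"rx":-0.03,"ry":0,"rz":0,"hand":24},
  {"x":0,"y":-1.5,"z":0.1,"rx":-0.03,"ry":0,"rz":0,"hand":24},
])

```text
time_s: 8.22
eef_pos: [516.2, 117.8, 32.9]
ee_rot: [0.513, 0.487, 0.513, -0.487]
force: [2.8, -0.9, 1.9]
grip_width: 0.285
```

```bash
python3 -c "
from h import *
rel()
im=capture('top')[:,:,::-1]; cv2.imwrite('pics/t11.png',cv2.resize(im[130:220,215:325],(733,600),interpolation=cv2.INTER_CUBIC))"
```

```text
t 8.22 phi 1.624 radial 49.1 tang 4.2 z 32.9 F_u -1.06 F_t -2.75 Fz 1.92 contact-angle 1.608
```

View pics/t11.png

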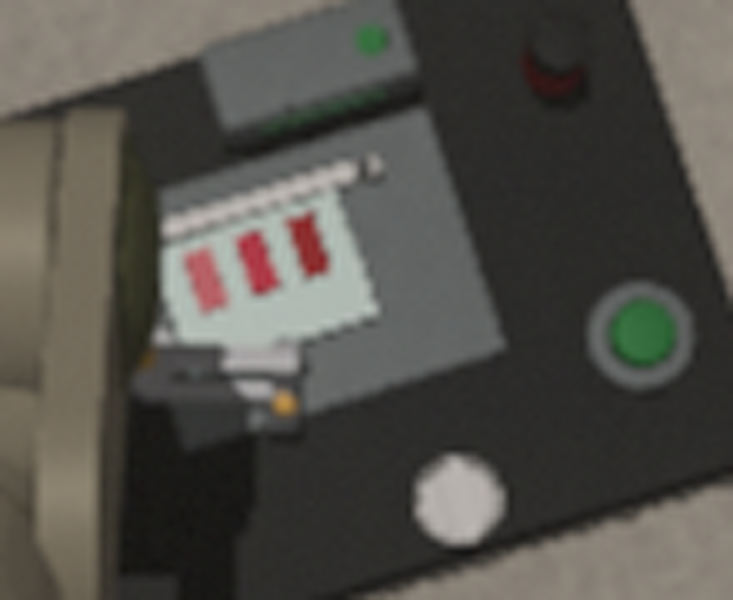

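jog_arm([
  {"x":0,"y":-1,"z":0.06,"rx":-0.02,"ry":0,"rz":0,"hand":24},
  {"x":0,"y":-1,"z":0.06,"rx":-0.02,"ry":0,"rz":0,"hand":24},
  {"x":0,"y":-1,"z":0.06,"rx":-0.02,"ry":0,"rz":0,"hand":24},
])

```text
time_s: 8.65
eef_pos: [513.8, 117.3, 33.0]
ee_rot: [0.528, 0.472, 0.527, -0.471]
force: [6.1, -1.3, -0.3]
grip_width: 0.279
```

```bash
python3 -c "
from h import *
rel()"
```

```text
t 8.65 phi 1.683 radial 49.0 tang 3.7 z 33.0 F_u -1.97 F_t -5.90 Fz -0.25 contact-angle 1.657
```

jog_arm([
  {"x":0,"y":-1,"z":0.06,"rx":-0.02,"ry":0,"rz":0,"hand":24},
  {"x":0,"y":-1,"z":0.06,"rx":-0.02,"ry":0,"rz":0,"hand":24},
])

```text
time_s: 8.9
eef_pos: [511.6, 117.0, 32.9]
ee_rot: [0.537, 0.461, 0.536, -0.46]
force: [4.4, -0.1, 0.3]
grip_width: 0.281
```

```bash
python3 -c "
from h import *
rel()
im=capture('top')[:,:,::-1]; cv2.imwrite('pics/t12.png',cv2.resize(im[130:220,215:325],(733,600),interpolation=cv2.INTER_CUBIC))"
```

```text
t 8.90 phi 1.723 radial 49.2 tang 3.9 z 32.9 F_u -0.77 F_t -4.36 Fz 0.28 contact-angle 1.702
```

View pics/t12.png

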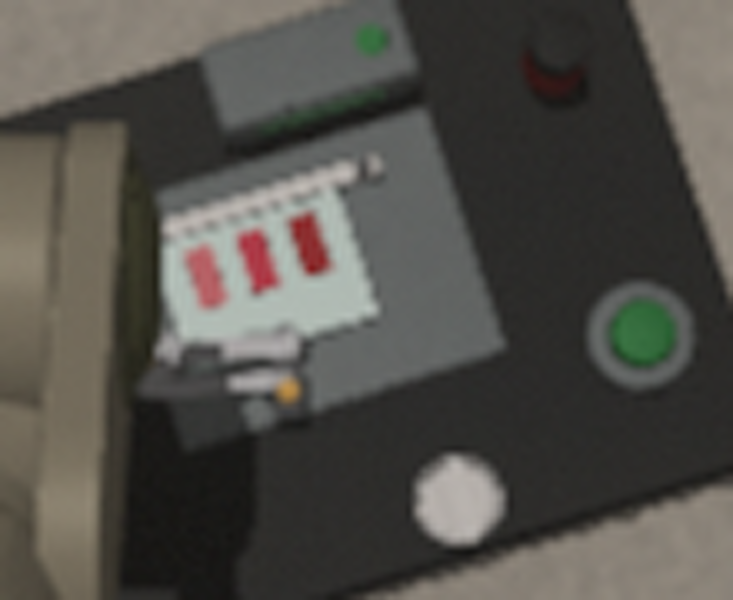

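jog_arm([
  {"x":0,"y":-1,"z":0.08,"rx":-0.02,"ry":0,"rz":0,"hand":24},
  {"x":0,"y":-1,"z":0.08,"rx":-0.02,"ry":0,"rz":0,"hand":24},
])

```text
time_s: 9.2
eef_pos: [509.3, 116.6, 32.9]
ee_rot: [0.546, 0.45, 0.546, -0.45]
force: [3.8, -0.7, 1.6]
grip_width: 0.28
```

```bash
python3 -c "
from h import *
rel()"
```

```text
t 9.20 phi 1.763 radial 49.3 tang 4.4 z 32.9 F_u -1.39 F_t -3.57 Fz 1.56 contact-angle 1.750
```

jog_arm([
  {"x":0,"y":-1,"z":0.08,"rx":-0.02,"ry":0,"rz":0,"hand":24},
  {"x":0,"y":-1,"z":0.08,"rx":-0.02,"ry":0,"rz":0,"hand":24},
])

```text
time_s: 9.45
eef_pos: [507.3, 116.0, 32.9]
ee_rot: [0.555, 0.439, 0.555, -0.439]
force: [4.6, 0.1, 1.6]
grip_width: 0.281
```

```bash
python3 -c "
from h import *
rel()
im=capture('top')[:,:,::-1]; cv2.imwrite('pics/t13.png',cv2.resize(im[130:220,215:325],(733,600),interpolation=cv2.INTER_CUBIC))"
```

```text
t 9.45 phi 1.803 radial 49.4 tang 4.4 z 32.9 F_u -0.99 F_t -4.51 Fz 1.60 contact-angle 1.792
```

View pics/t13.png

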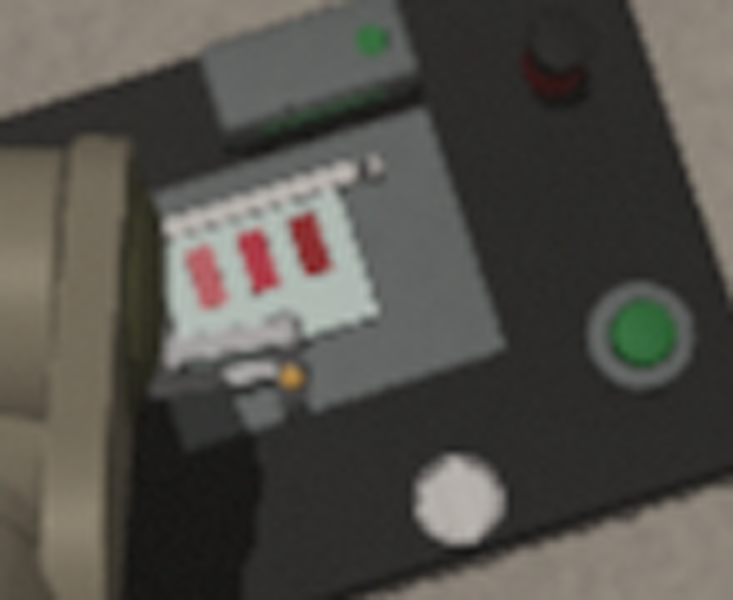

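jog_arm([
  {"x":0,"y":-1,"z":0.08,"rx":-0.02,"ry":0,"rz":0,"hand":24},
  {"x":0,"y":-1,"z":0.08,"rx":-0.02,"ry":0,"rz":0,"hand":24},
])

```text
time_s: 9.75
eef_pos: [505.5, 115.4, 32.9]
ee_rot: [0.563, 0.428, 0.563, -0.427]
force: [3.7, -0.6, 1.2]
grip_width: 0.282
```

```bash
python3 -c "
from h import *
rel()"
```

```text
t 9.75 phi 1.843 radial 49.4 tang 4.4 z 32.9 F_u -1.57 F_t -3.39 Fz 1.25 contact-angle 1.831
```

jog_arm([
  {"x":0,"y":-1,"z":0.08,"rx":-0.02,"ry":0,"rz":0,"hand":24},
])

```text
time_s: 9.88
eef_pos: [504.5, 115.1, 32.9]
ee_rot: [0.567, 0.422, 0.568, -0.422]
force: [3.6, -0.7, 0.5]
grip_width: 0.278
```

```bash
python3 -c "
from h import *
rel()
im=capture('top')[:,:,::-1]; cv2.imwrite('pics/t14.png',cv2.resize(im[140:200,225:295],(700,600),interpolation=cv2.INTER_CUBIC))
im=capture('scene')[:,:,::-1]; cv2.imwrite('pics/s14.png',cv2.resize(cv2.convertScaleAbs(im[180:250,225:320],alpha=1.6),(790,582),interpolation=cv2.INTER_CUBIC))
"
```

```text
t 9.88 phi 1.863 radial 49.5 tang 4.4 z 32.9 F_u -1.69 F_t -3.26 Fz 0.54 contact-angle 1.851
```

View pics/t14.png

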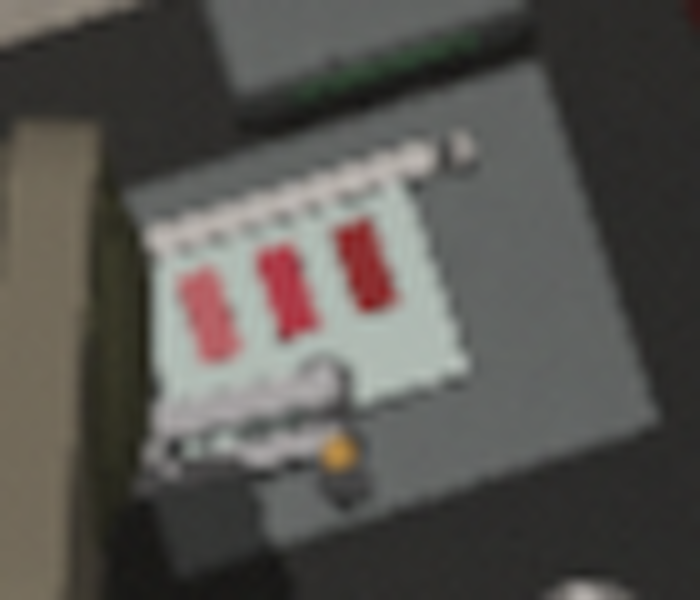

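View pics/s14.png

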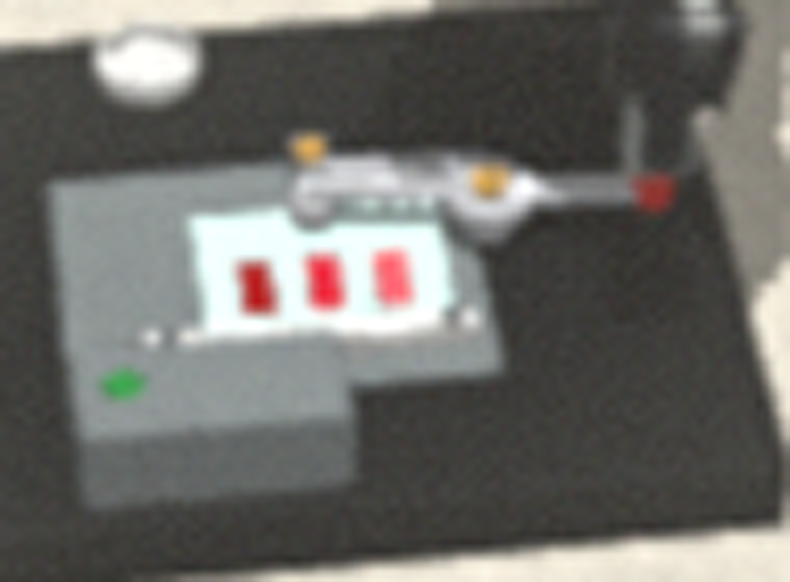

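jog_arm([
  {"x":0,"y":-1,"z":0.08,"rx":-0.02,"ry":0,"rz":0,"hand":24},
])

```text
time_s: 10.1
eef_pos: [503.6, 114.8, 32.9]
ee_rot: [0.572, 0.416, 0.572, -0.416]
force: [4.4, 0.3, 1.4]
grip_width: 0.285
```

jog_arm([
  {"x":0,"y":-1,"z":0.08,"rx":-0.02,"ry":0,"rz":0,"hand":24},
])

```text
time_s: 10.22
eef_pos: [502.7, 114.4, 32.9]
ee_rot: [0.576, 0.41, 0.576, -0.41]
force: [3.7, 0.2, 1.7]
grip_width: 0.284
```

```bash
python3 -c "
from h import *
rel()"
```

```text
t 10.22 phi 1.903 radial 49.5 tang 4.4 z 32.9 F_u -1.01 F_t -3.53 Fz 1.70 contact-angle 1.891
```

jog_arm([
  {"x":0,"y":-1,"z":0.08,"rx":-0.02,"ry":0,"rz":0,"hand":24},
])

```text
time_s: 10.35
eef_pos: [501.8, 114.0, 32.9]
ee_rot: [0.58, 0.405, 0.58, -0.405]
force: [3.1, 0.7, 1.1]
grip_width: 0.279
```

jog_arm([
  {"x":0,"y":-0.75,"z":0.07,"rx":-0.015,"ry":0,"rz":0,"hand":24},
])

```text
time_s: 10.48
eef_pos: [501.0, 113.7, 32.9]
ee_rot: [0.583, 0.4, 0.583, -0.4]
force: [4.1, 0.4, 1.4]
grip_width: 0.281
```

```bash
python3 -c "
from h import *
rel()
im=capture('top')[:,:,::-1]; cv2.imwrite('pics/t15.png',cv2.resize(im[140:200,225:295],(700,600),interpolation=cv2.INTER_CUBIC))
"
```

```text
t 10.47 phi 1.938 radial 49.6 tang 4.5 z 32.9 F_u -1.10 F_t -3.93 Fz 1.41 contact-angle 1.927
```

View pics/t15.png

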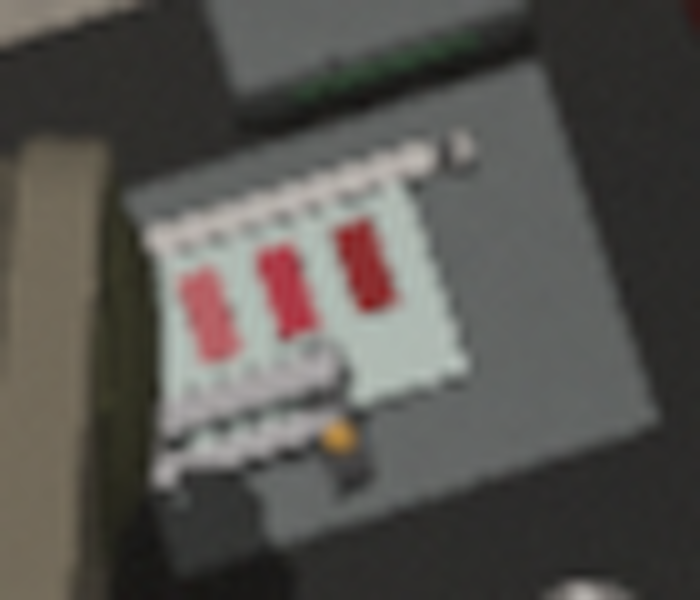

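jog_arm([
  {"x":0,"y":-0.75,"z":0.07,"rx":-0.015,"ry":0,"rz":0,"hand":24},
])

```text
time_s: 10.65
eef_pos: [500.4, 113.3, 32.9]
ee_rot: [0.586, 0.396, 0.586, -0.396]
force: [4.1, 0.3, 1.3]
grip_width: 0.279
```

jog_arm([
  {"x":0,"y":-0.75,"z":0.07,"rx":-0.015,"ry":0,"rz":0,"hand":24},
])

```text
time_s: 10.78
eef_pos: [499.7, 113.0, 32.9]
ee_rot: [0.589, 0.392, 0.589, -0.392]
force: [3.4, 1.7, 0.0]
grip_width: 0.279
```

jog_arm([
  {"x":0,"y":-0.75,"z":0.07,"rx":-0.015,"ry":0,"rz":0,"hand":24},
])

```text
time_s: 10.9
eef_pos: [499.0, 112.6, 32.9]
ee_rot: [0.592, 0.387, 0.592, -0.387]
force: [3.0, 0.9, 0.7]
grip_width: 0.281
```

```bash
python3 -c "
from h import *
rel()
"
```

```text
t 10.90 phi 1.983 radial 49.6 tang 4.5 z 32.9 F_u -0.36 F_t -3.14 Fz 0.74 contact-angle 1.972
```

jog_arm([
  {"x":0,"y":-0.75,"z":0.07,"rx":-0.015,"ry":0,"rz":0,"hand":24},
])

```text
time_s: 11.02
eef_pos: [498.4, 112.3, 32.9]
ee_rot: [0.595, 0.383, 0.595, -0.383]
force: [3.1, 1.1, 0.6]
grip_width: 0.283
```

jog_arm([
  {"x":0,"y":-0.75,"z":0.07,"rx":-0.015,"ry":0,"rz":0,"hand":24},
])

```text
time_s: 11.15
eef_pos: [497.7, 111.9, 32.9]
ee_rot: [0.597, 0.378, 0.598, -0.378]
force: [2.9, 3.4, 0.9]
grip_width: 0.279
```

```bash
python3 -c "
from h import *
rel()
im=capture('top')[:,:,::-1]; cv2.imwrite('pics/t16.png',cv2.resize(im[140:200,225:295],(700,600),interpolation=cv2.INTER_CUBIC))
"
```

```text
t 11.15 phi 2.013 radial 49.6 tang 4.5 z 32.9 F_u 1.80 F_t -4.04 Fz 0.87 contact-angle 2.003
```

View pics/t16.png

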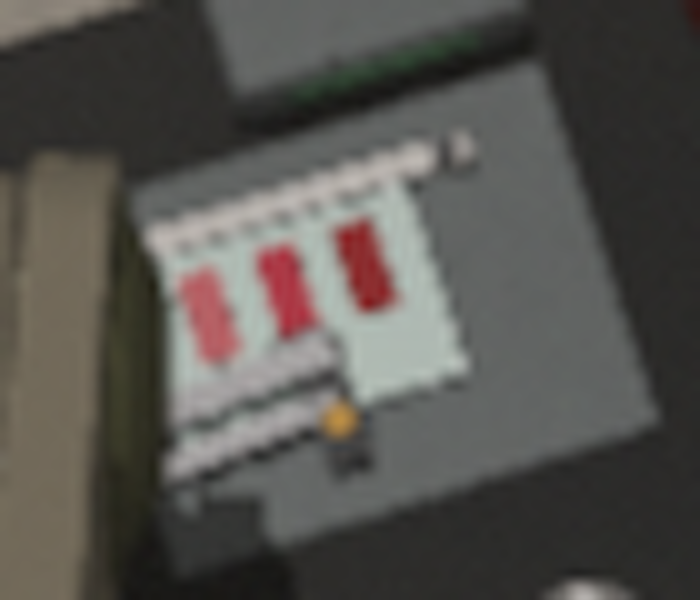

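jog_arm([
  {"x":0,"y":-0.5,"z":0.05,"rx":-0.01,"ry":0,"rz":0,"hand":24},
])

```text
time_s: 11.32
eef_pos: [497.3, 111.7, 32.9]
ee_rot: [0.599, 0.375, 0.599, -0.375]
force: [4.0, 1.8, 1.3]
grip_width: 0.285
```

jog_arm([
  {"x":0,"y":-0.5,"z":0.05,"rx":-0.01,"ry":0,"rz":0,"hand":24},
])

```text
time_s: 11.45
eef_pos: [497.1, 111.5, 32.9]
ee_rot: [0.601, 0.373, 0.601, -0.372]
force: [4.4, 4.3, 0.1]
grip_width: 0.279
```

```bash
python3 -c "
from h import *
rel()
"
```

```text
t 11.45 phi 2.032 radial 49.6 tang 4.3 z 32.9 F_u 1.89 F_t -5.88 Fz 0.12 contact-angle 2.018
```

jog_arm([
  {"x":0,"y":-0.25,"z":0.02,"rx":-0.005,"ry":0,"rz":0,"hand":24},
])

```text
time_s: 11.58
eef_pos: [497.1, 111.4, 32.9]
ee_rot: [0.602, 0.371, 0.602, -0.371]
force: [4.7, 3.5, -0.1]
grip_width: 0.282
```

```bash
python3 -c "
from h import *
rel()
"
```

```text
t 11.57 phi 2.037 radial 49.5 tang 4.1 z 32.9 F_u 1.01 F_t -5.81 Fz -0.07 contact-angle 2.020
```

jog_arm([
  {"x":0,"y":-0.3,"z":0,"rx":0,"ry":0,"rz":0,"hand":24},
])

```text
time_s: 11.7
eef_pos: [497.0, 111.3, 33.0]
ee_rot: [0.602, 0.371, 0.602, -0.371]
force: [6.1, 5.2, -0.4]
grip_width: 0.284
```

```bash
python3 -c "
from h import *
rel()
"
```

```text
t 11.70 phi 2.037 radial 49.5 tang 4.2 z 33.0 F_u 1.93 F_t -7.80 Fz -0.42 contact-angle 2.021
```

jog_arm([
  {"x":0,"y":0,"z":0,"rx":0,"ry":0,"rz":0,"hand":24},
])

```text
time_s: 11.82
eef_pos: [497.0, 111.4, 33.0]
ee_rot: [0.602, 0.371, 0.602, -0.371]
force: [5.4, 4.8, -1.5]
grip_width: 0.278
```

```bash
python3 -c "
from h import *
rel()
im=capture('top')[:,:,::-1]; cv2.imwrite('pics/t17.png',cv2.resize(im[140:200,225:295],(700,600),interpolation=cv2.INTER_CUBIC))
rel()
im=capture('scene')[:,:,::-1]; cv2.imwrite('pics/s17.png',cv2.resize(cv2.convertScaleAbs(im[180:250,225:320],alpha=1.4),(790,582),interpolation=cv2.INTER_CUBIC))
rel()
"
```

```text
t 11.82 phi 2.037 radial 49.5 tang 4.2 z 33.0 F_u 1.91 F_t -6.98 Fz -1.47 contact-angle 2.021
t 11.88 phi 2.037 radial 49.5 tang 4.2 z 33.0 F_u 1.47 F_t -6.87 Fz -1.54 contact-angle 2.021
t 11.93 phi 2.037 radial 49.5 tang 4.2 z 33.0 F_u 1.94 F_t -6.82 Fz -0.37 contact-angle 2.021
```

View pics/t17.png

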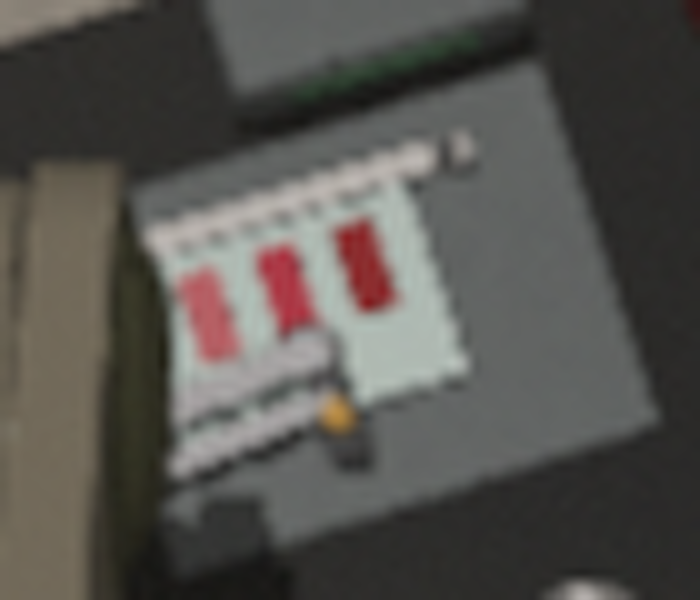

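View pics/s17.png

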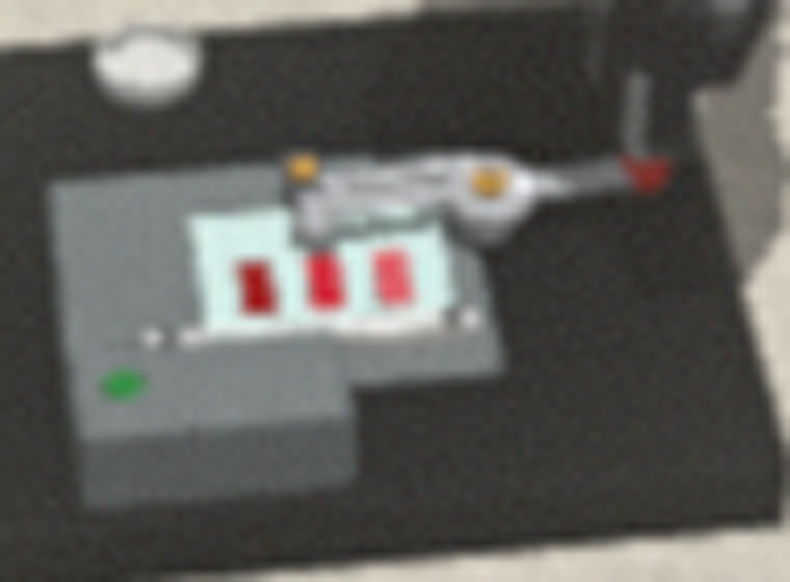

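jog_arm([
  {"x":0,"y":-0.25,"z":0,"rx":0,"ry":0,"rz":0,"hand":24},
  {"x":0,"y":0,"z":0,"rx":0,"ry":0,"rz":0,"hand":24},
])

```text
time_s: 12.18
eef_pos: [496.9, 111.3, 33.0]
ee_rot: [0.602, 0.372, 0.602, -0.37]
force: [6.9, 4.5, -0.7]
grip_width: 0.285
```

```bash
python3 -c "
from h import *
rel()
capture('wrist');rel()
capture('wrist');rel()
"
```

```text
t 12.18 phi 2.037 radial 49.5 tang 4.3 z 33.0 F_u 0.93 F_t -8.21 Fz -0.67 contact-angle 2.022
t 12.22 phi 2.037 radial 49.5 tang 4.3 z 33.0 F_u 2.32 F_t -7.95 Fz -0.91 contact-angle 2.022
t 12.28 phi 2.037 radial 49.5 tang 4.2 z 33.0 F_u 1.74 F_t -7.99 Fz -2.33 contact-angle 2.022
```

jog_arm([
  {"x":0,"y":1.5,"z":0,"rx":0,"ry":0,"rz":0,"hand":24},
  {"x":0,"y":3,"z":0,"rx":0,"ry":0,"rz":0,"hand":32},
  {"x":0,"y":0,"z":0,"rx":0,"ry":0,"rz":0,"hand":32},
])

```text
time_s: 12.65
eef_pos: [499.9, 112.9, 32.6]
ee_rot: [0.602, 0.371, 0.602, -0.371]
force: [1.2, -0.5, 0.4]
grip_width: 0.376
```

Run:
```python
from h import *
p=rel()
p=wshot("w20")
im=cv2.imread("pics/w20.png")[150:330,140:380]; cv2.imwrite("pics/w20b.png",cv2.resize(cv2.convertScaleAbs(im,alpha=1.8,beta=10),(800,600),interpolation=cv2.INTER_CUBIC))
```

```text
t 12.65 phi 2.037 radial 49.6 tang 0.9 z 32.6 F_u -0.96 F_t -0.86 Fz 0.42 contact-angle 1.955
```

View pics/w20b.png

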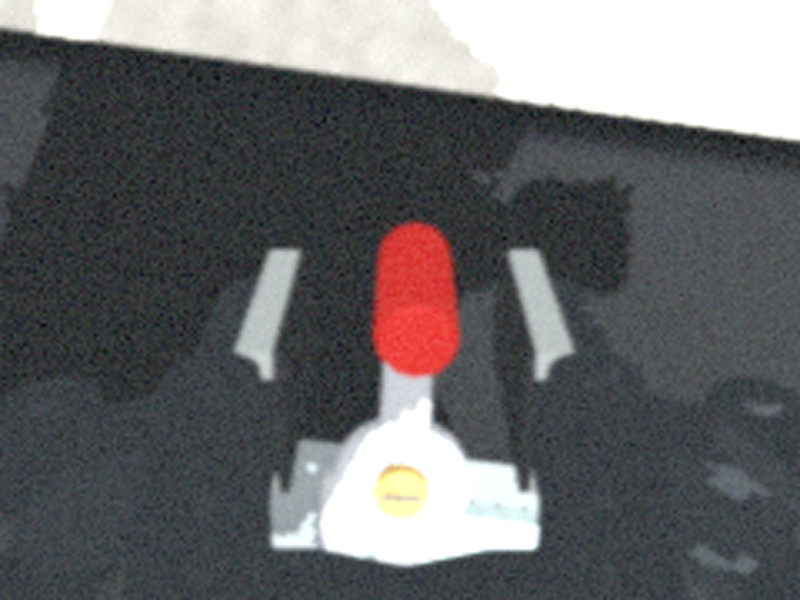

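Knob (415,300) sits free, centred between the fingers. Lift straight up.

jog_arm([
  {"x":-20,"y":0.5,"z":0,"rx":0,"ry":0,"rz":0,"hand":32},
  {"x":-40,"y":0,"z":0,"rx":0,"ry":0,"rz":0,"hand":32},
  {"x":-40,"y":0,"z":0,"rx":0,"ry":0,"rz":0,"hand":32},
])

```text
time_s: 13.08
eef_pos: [500.2, 113.0, 133.8]
ee_rot: [0.602, 0.371, 0.602, -0.371]
force: [1.1, 0.1, -0.3]
grip_width: 0.373
```

Run:
```python
from h import *
p=rel(); print(p[0])
plan(p[0],yaw(p[1]),[535,-121,130],0.32,5)
p=wshot("w21")
im=cv2.imread("pics/w21.png"); cv2.imwrite("pics/w21b.png",cv2.resize(cv2.convertScaleAbs(im,alpha=1.4),(800,600),interpolation=cv2.INTER_CUBIC))
```

```text
t 13.07 phi 2.037 radial 49.6 tang 0.6 z 133.8 F_u -0.39 F_t -1.04 Fz -0.31 contact-angle 1.948
[500.21567227 113.04119912 133.82156435]
{'x': np.float64(0.8), 'y': np.float64(-14.8), 'z': np.float64(44.9), 'rx': np.float64(0.029)}
{'x': np.float64(0.7), 'y': np.float64(-13.5), 'z': np.float64(45.4), 'rx': np.float64(0.029)}
{'x': np.float64(0.8), 'y': np.float64(-12.2), 'z': np.float64(45.7), 'rx': np.float64(0.03)}
{'x': np.float64(0.8), 'y': np.float64(-10.8), 'z': np.float64(46.1), 'rx': np.float64(0.029)}
{'x': np.float64(0.7), 'y': np.float64(-9.5), 'z': np.float64(46.4), 'rx': np.float64(0.029)}
end [ 535. -121.  130.] 0.32
```

View pics/w21b.png

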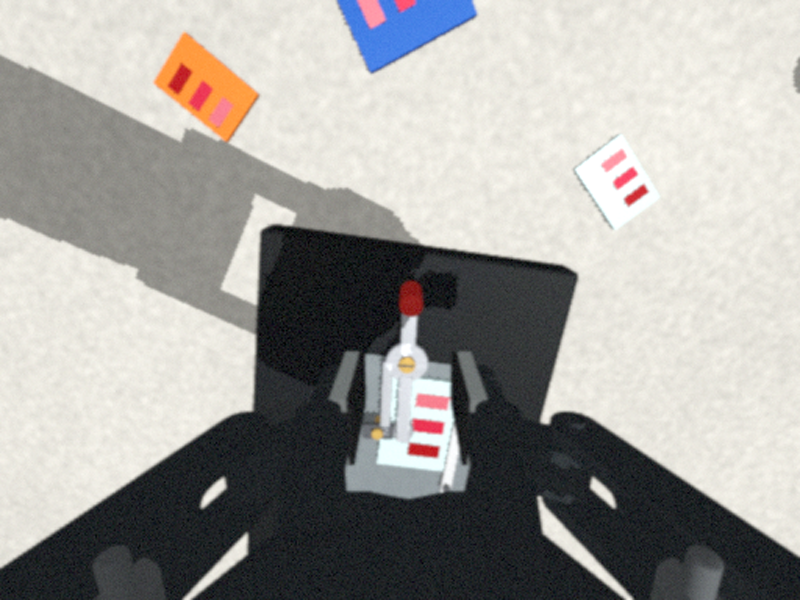

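jog_arm([
  {"x":0.8,"y":-14.8,"z":44.9,"rx":0.029,"ry":0,"rz":0,"hand":0},
  {"x":0.7,"y":-13.5,"z":45.4,"rx":0.029,"ry":0,"rz":0,"hand":0},
  {"x":0.8,"y":-12.2,"z":45.7,"rx":0.03,"ry":0,"rz":0,"hand":0},
  {"x":0.8,"y":-10.8,"z":46.1,"rx":0.029,"ry":0,"rz":0,"hand":0},
  {"x":0.7,"y":-9.5,"z":46.4,"rx":0.029,"ry":0,"rz":0,"hand":0},
])

```text
time_s: 13.75
eef_pos: [535.3, -122.4, 128.8]
ee_rot: [0.573, 0.414, 0.573, -0.414]
force: [0.4, -0.3, -0.0]
grip_width: 0.005
```

Run:
```python
from h import *
np.set_printoptions(precision=1,suppress=True)
p=wshot("w22"); print(p[0],yaw(p[1]))
im=cv2.imread("pics/w22.png"); cv2.imwrite("pics/w22b.png",cv2.resize(cv2.convertScaleAbs(im,alpha=1.4),(800,600),interpolation=cv2.INTER_CUBIC))
T=(185+633/5,110+320/4.6); S=(185+146/5.5,170+141/5.5)
print(atz("top",T,52),atz("scene",S,52),proj("wrist",[534,-122,52],p)*1.5625)
```

```text
[ 535.3 -122.4  128.8] 0.31897827823188324
[ 534.3 -124.6   52. ] [ 538.9 -116.9   52. ] [404.5 295.7]
```

View pics/w22b.png

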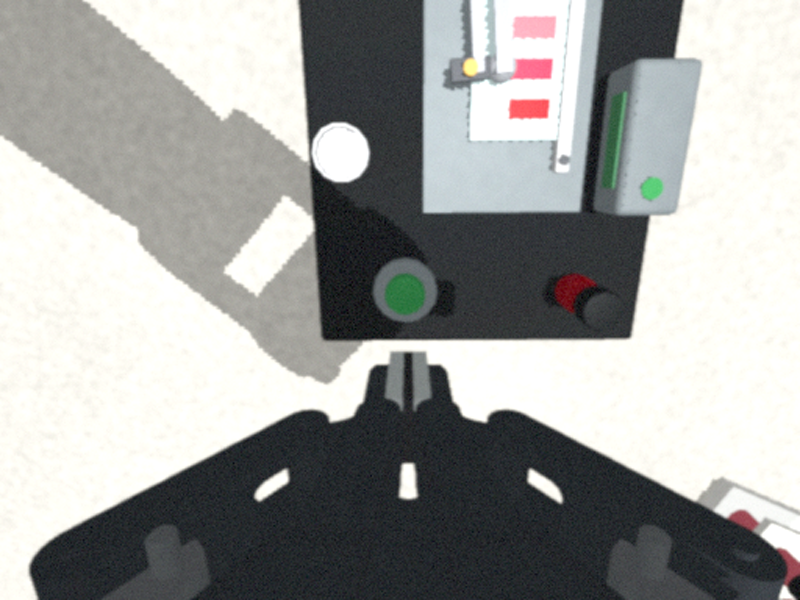

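Run:
```python
from h import *
np.set_printoptions(precision=1,suppress=True)
p=lp("w22"); f=1.5625
b=atz("wrist",np.array([405,293])/f,52,p); v=atz("wrist",np.array([600,305])/f,80,p); print(b,v,np.linalg.norm(v[:2]-b[:2]))
d=b-p[0]; print(rot(p[1]).T@d)
```

```text
[ 533.8 -120.2   52. ] [636.8 -85.3  80. ] 108.83545662634191
[76.8 -0.7 -2.6]
```

jog_arm([
  {"x":40,"y":-0.6,"z":-1.5,"rx":0,"ry":0,"rz":0,"hand":0},
  {"x":40,"y":0,"z":0,"rx":0,"ry":0,"rz":0,"hand":0},
  {"x":12,"y":0,"z":0,"rx":0,"ry":0,"rz":0,"hand":0},
])

```text
time_s: 14.18
eef_pos: [533.1, -119.1, 35.0]
ee_rot: [0.572, 0.414, 0.575, -0.414]
force: [0.1, -0.5, 0.4]
grip_width: 0.003
```

Run:
```python
from h import *
s,p=st(); print(p[0],s["force"])
im=capture('scene')[:,:,::-1]; cv2.imwrite('pics/s23.png',cv2.resize(cv2.convertScaleAbs(im[150:220,180:260],alpha=1.5),(685,600),interpolation=cv2.INTER_CUBIC))
```

```text
[ 533.10466331 -119.13072123   35.00798887] [ 0.11130752 -0.50064101  0.43179958]
```

View pics/s23.png

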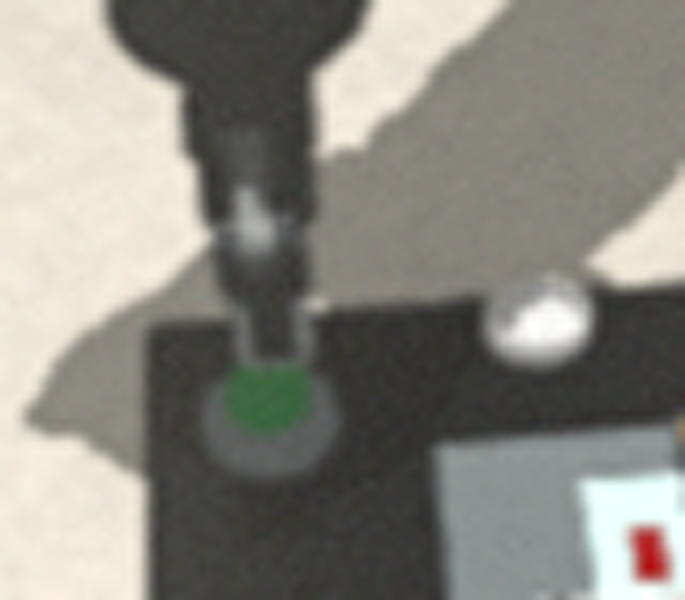

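jog_arm([
  {"x":7,"y":0,"z":1,"rx":0,"ry":0,"rz":0,"hand":0},
])

```text
time_s: 14.35
eef_pos: [535.6, -120.9, 31.2]
ee_rot: [0.574, 0.414, 0.573, -0.414]
force: [0.8, 0.5, -0.3]
grip_width: 0.003
```

jog_arm([
  {"x":2,"y":0,"z":0,"rx":0,"ry":0,"rz":0,"hand":0},
])

```text
time_s: 14.48
eef_pos: [535.3, -120.9, 28.8]
ee_rot: [0.574, 0.414, 0.573, -0.414]
force: [-0.0, -0.5, 0.5]
grip_width: 0.001
```

jog_arm([
  {"x":2,"y":0,"z":0,"rx":0,"ry":0,"rz":0,"hand":0},
])

```text
time_s: 14.6
eef_pos: [535.2, -120.8, 26.8]
ee_rot: [0.574, 0.414, 0.573, -0.414]
force: [-0.9, 0.8, 0.1]
grip_width: -0.004
```

jog_arm([
  {"x":2,"y":0,"z":0,"rx":0,"ry":0,"rz":0,"hand":0},
])

```text
time_s: 14.72
eef_pos: [535.0, -120.7, 24.4]
ee_rot: [0.574, 0.414, 0.573, -0.414]
force: [0.4, 0.5, 0.6]
grip_width: -0.0
```

jog_arm([
  {"x":2,"y":0,"z":0,"rx":0,"ry":0,"rz":0,"hand":0},
])

```text
time_s: 14.85
eef_pos: [534.9, -120.7, 22.2]
ee_rot: [0.573, 0.414, 0.573, -0.414]
force: [-0.6, 0.3, 2.2]
grip_width: 0.001
```

jog_arm([
  {"x":2,"y":0,"z":0,"rx":0,"ry":0,"rz":0,"hand":0},
])

```text
time_s: 14.98
eef_pos: [534.9, -120.7, 20.2]
ee_rot: [0.573, 0.414, 0.573, -0.414]
force: [-0.6, 0.3, 3.6]
grip_width: 0.002
```

Run:
```python
from h import *
s,p=st(); print(p[0],s["force"])
im=capture('scene')[:,:,::-1]; cv2.imwrite('pics/s24.png',cv2.resize(cv2.convertScaleAbs(im[150:220,180:260],alpha=1.5),(685,600),interpolation=cv2.INTER_CUBIC))
```

```text
[ 534.92545624 -120.67074616   20.24646521] [-0.56025965  0.31139128  3.55424111]
```

View pics/s24.png

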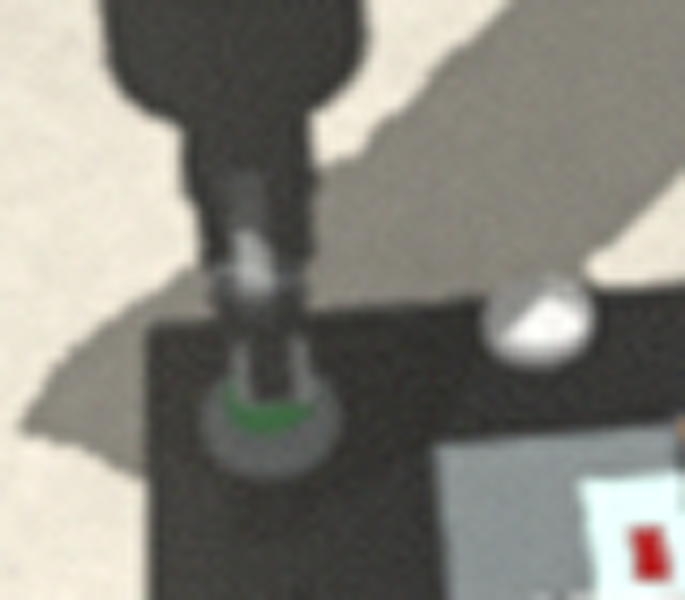

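jog_arm([
  {"x":1,"y":0,"z":0,"rx":0,"ry":0,"rz":0,"hand":0},
])

```text
time_s: 15.15
eef_pos: [534.9, -120.7, 19.3]
ee_rot: [0.573, 0.414, 0.573, -0.414]
force: [-0.1, -0.0, 4.2]
grip_width: -0.001
```

jog_arm([
  {"x":1,"y":0,"z":0,"rx":0,"ry":0,"rz":0,"hand":0},
])

```text
time_s: 15.28
eef_pos: [534.9, -120.6, 18.3]
ee_rot: [0.573, 0.414, 0.573, -0.414]
force: [0.1, 0.6, 3.8]
grip_width: -0.001
```

jog_arm([
  {"x":1,"y":0,"z":0,"rx":0,"ry":0,"rz":0,"hand":0},
])

```text
time_s: 15.4
eef_pos: [534.9, -120.6, 17.2]
ee_rot: [0.573, 0.414, 0.573, -0.414]
force: [-0.6, 0.7, 5.6]
grip_width: -0.001
```

jog_arm([
  {"x":0.7,"y":0,"z":0,"rx":0,"ry":0,"rz":0,"hand":0},
])

```text
time_s: 15.52
eef_pos: [535.0, -120.7, 16.9]
ee_rot: [0.573, 0.414, 0.573, -0.414]
force: [-3.1, 1.2, 12.1]
grip_width: -0.0
```

jog_arm([
  {"x":0.5,"y":0,"z":0,"rx":0,"ry":0,"rz":0,"hand":0},
  {"x":0,"y":0,"z":0,"rx":0,"ry":0,"rz":0,"hand":0},
])

```text
time_s: 15.78
eef_pos: [535.0, -120.7, 16.9]
ee_rot: [0.574, 0.414, 0.573, -0.414]
force: [-3.9, 1.8, 14.4]
grip_width: -0.001
```

Run:
```python
from h import *
im=capture('scene')[:,:,::-1]; cv2.imwrite('pics/s25.png',cv2.resize(cv2.convertScaleAbs(im[160:240,180:300],alpha=1.5),(800,533),interpolation=cv2.INTER_CUBIC))
```

```text
(no output)
```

View pics/s25.png

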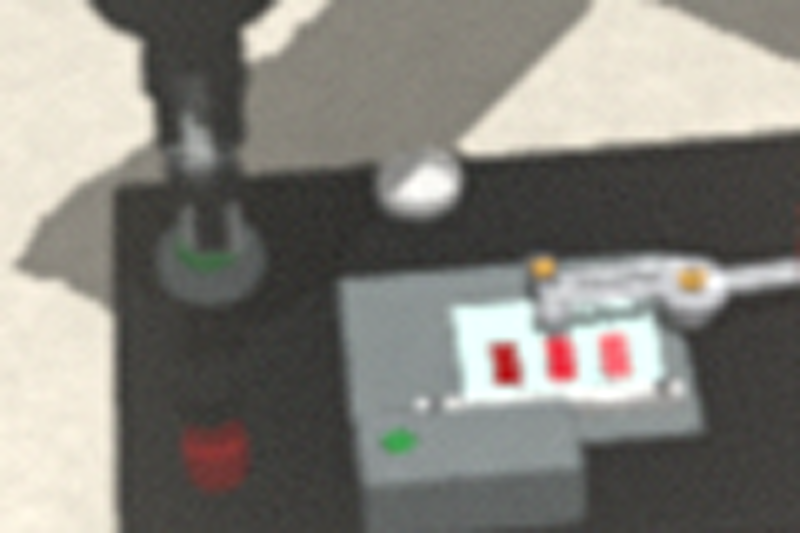

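jog_arm([
  {"x":-8,"y":0,"z":0,"rx":0,"ry":0,"rz":0,"hand":0},
  {"x":-30,"y":0,"z":0,"rx":0,"ry":0,"rz":0,"hand":0},
  {"x":-60,"y":0,"z":0,"rx":0,"ry":0,"rz":0,"hand":0},
  {"x":-15,"y":0,"z":0,"rx":0,"ry":0,"rz":0,"hand":0},
])

```text
time_s: 16.32
eef_pos: [535.9, -121.1, 132.1]
ee_rot: [0.575, 0.414, 0.571, -0.414]
force: [0.8, -0.9, -0.4]
grip_width: 0.001
```

Run:
```python
from h import *
p=rel(); print(p[0],yaw(p[1]))
phi=2.02; u=np.array([np.cos(phi),np.sin(phi)]); k=PIV+50*u; print(k)
plan(p[0],yaw(p[1]),[k[0],k[1],125],phi-np.pi/2,5)
im=capture('scene')[:,:,::-1]; cv2.imwrite('pics/s26.png',cv2.resize(cv2.convertScaleAbs(im[160:240,180:300],alpha=1.5),(800,533),interpolation=cv2.INTER_CUBIC))
im=capture('top')[:,:,::-1]; cv2.imwrite('pics/t26.png',cv2.resize(im[120:200,215:335],(800,533),interpolation=cv2.INTER_CUBIC))
```

```text
t 16.32 phi 1.891 radial -184.6 tang 47.5 z 132.1 F_u -1.14 F_t -0.51 Fz -0.40 contact-angle 2.909
[ 535.93306806 -121.14234596  132.12141663] 0.32006352275697547
[501.28758269 114.03965958]
{'x': np.float64(1.4), 'y': np.float64(8.2), 'z': np.float64(-46.8), 'rx': np.float64(-0.026)}
{'x': np.float64(1.4), 'y': np.float64(9.5), 'z': np.float64(-46.6), 'rx': np.float64(-0.026)}
{'x': np.float64(1.5), 'y': np.float64(10.6), 'z': np.float64(-46.4), 'rx': np.float64(-0.025)}
{'x': np.float64(1.4), 'y': np.float64(11.8), 'z': np.float64(-46.0), 'rx': np.float64(-0.026)}
{'x': np.float64(1.4), 'y': np.float64(13.0), 'z': np.float64(-45.8), 'rx': np.float64(-0.026)}
end [501.3 114.1 125. ] 0.449
```

View pics/s26.png

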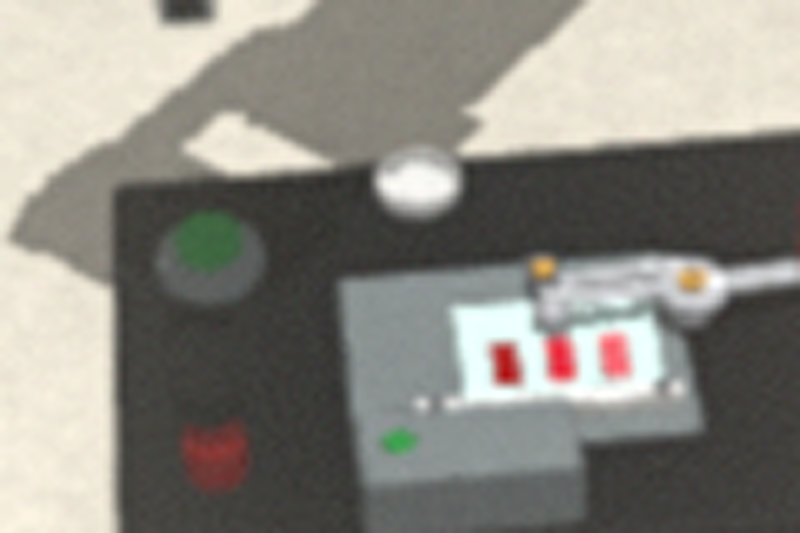

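View pics/t26.png

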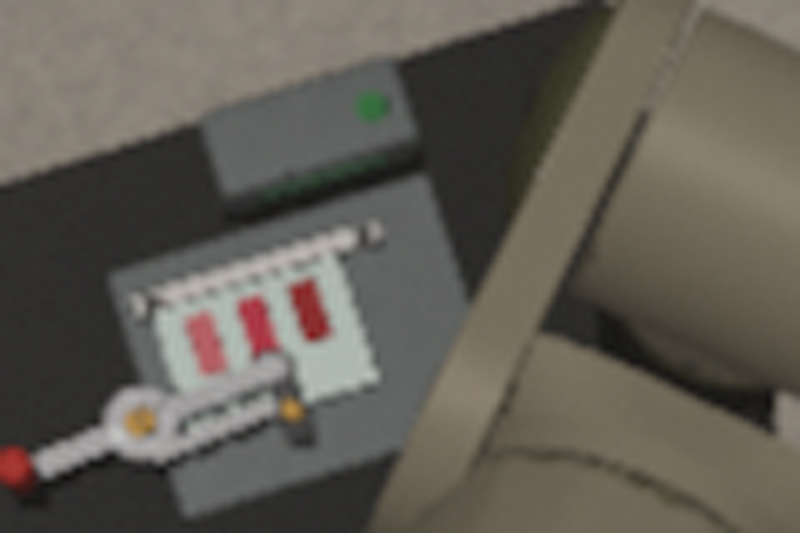

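jog_arm([
  {"x":1.4,"y":8.2,"z":-46.8,"rx":-0.026,"ry":0,"rz":0,"hand":32},
  {"x":1.4,"y":9.5,"z":-46.6,"rx":-0.026,"ry":0,"rz":0,"hand":32},
  {"x":1.5,"y":10.6,"z":-46.4,"rx":-0.025,"ry":0,"rz":0,"hand":32},
  {"x":1.4,"y":11.8,"z":-46,"rx":-0.026,"ry":0,"rz":0,"hand":32},
  {"x":1.4,"y":13,"z":-45.8,"rx":-0.026,"ry":0,"rz":0,"hand":32},
])

```text
time_s: 17.05
eef_pos: [498.7, 116.0, 119.7]
ee_rot: [0.598, 0.375, 0.6, -0.377]
force: [0.1, 0.3, -0.4]
grip_width: 0.372
```

jog_arm([
  {"x":40,"y":0,"z":0,"rx":0,"ry":0,"rz":0,"hand":32},
  {"x":22,"y":0,"z":0,"rx":0,"ry":0,"rz":0,"hand":32},
])

```text
time_s: 17.3
eef_pos: [498.0, 115.2, 56.3]
ee_rot: [0.597, 0.375, 0.601, -0.377]
force: [0.5, -1.0, -1.2]
grip_width: 0.377
```

Run:
```python
from h import *
p=rel(); print(p[0])
p=wshot("w27")
im=cv2.imread("pics/w27.png")[150:330,140:380]; cv2.imwrite("pics/w27b.png",cv2.resize(cv2.convertScaleAbs(im,alpha=1.8,beta=10),(800,600),interpolation=cv2.INTER_CUBIC))
```

```text
t 17.30 phi 2.021 radial 52.5 tang 2.4 z 56.3 F_u -1.07 F_t -0.03 Fz -1.20 contact-angle 1.970
[497.96771339 115.19563122  56.27456443]
```

View pics/w27b.png

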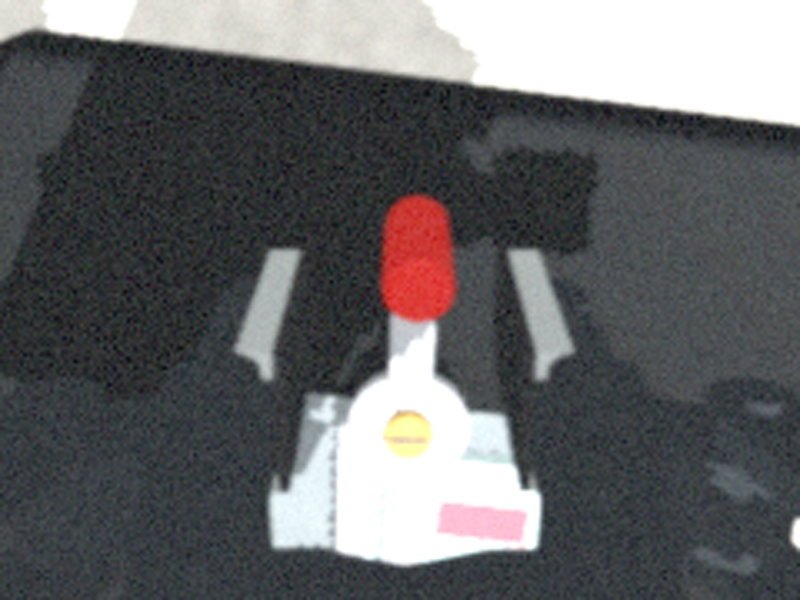

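jog_arm([
  {"x":0,"y":1,"z":2,"rx":0,"ry":0,"rz":0,"hand":32},
  {"x":12,"y":0,"z":0,"rx":0,"ry":0,"rz":0,"hand":32},
  {"x":11,"y":0,"z":0,"rx":0,"ry":0,"rz":0,"hand":32},
  {"x":0,"y":0,"z":0,"rx":0,"ry":0,"rz":0,"hand":24},
  {"x":0,"y":0,"z":0,"rx":0,"ry":0,"rz":0,"hand":24},
])

```text
time_s: 17.98
eef_pos: [502.1, 113.3, 37.0]
ee_rot: [0.599, 0.376, 0.599, -0.376]
force: [-0.1, -0.8, 0.1]
grip_width: 0.28
```

Run:
```python
from h import *
p=rel(); print(p[0])
p=wshot("w28")
im=cv2.imread("pics/w28.png")[150:330,140:380]; cv2.imwrite("pics/w28b.png",cv2.resize(cv2.convertScaleAbs(im,alpha=1.8,beta=10),(800,600),interpolation=cv2.INTER_CUBIC))
```

```text
t 17.98 phi 2.020 radial 49.0 tang -0.3 z 37.0 F_u -0.65 F_t 0.41 Fz 0.06 contact-angle 1.913
[502.05968239 113.26111543  36.9989911 ]
```

View pics/w28b.png

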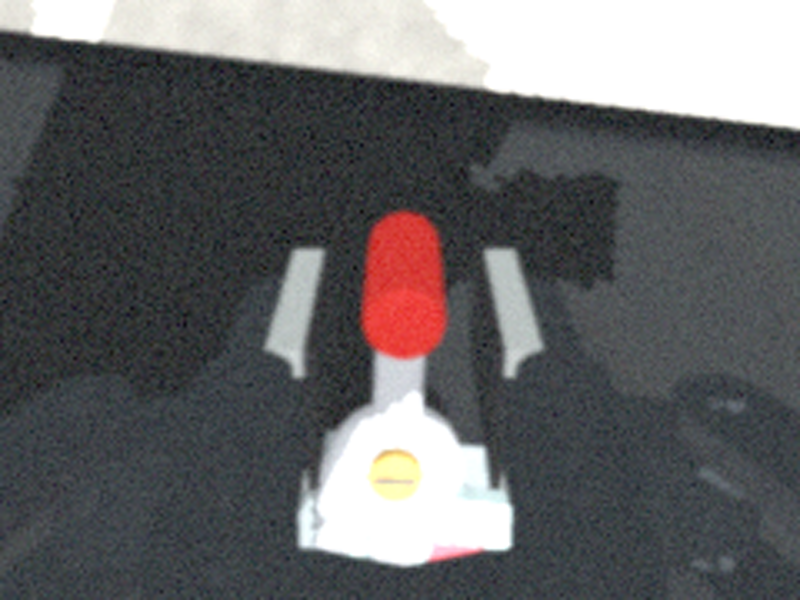

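jog_arm([
  {"x":4,"y":3,"z":0,"rx":0,"ry":0,"rz":0,"hand":24},
  {"x":0,"y":1,"z":0.1,"rx":0.02,"ry":0,"rz":0,"hand":24},
  {"x":0,"y":1,"z":0.1,"rx":0.02,"ry":0,"rz":0,"hand":24},
  {"x":0,"y":1,"z":0.1,"rx":0.02,"ry":0,"rz":0,"hand":24},
  {"x":0,"y":1,"z":0.1,"rx":0.02,"ry":0,"rz":0,"hand":24},
])

```text
time_s: 18.65
eef_pos: [508.0, 115.7, 32.7]
ee_rot: [0.583, 0.4, 0.583, -0.4]
force: [-2.7, -2.5, 1.9]
grip_width: 0.281
```

Run:
```python
from h import *
p=rel()
im=capture('top')[:,:,::-1]; cv2.imwrite('pics/t29.png',cv2.resize(im[140:200,225:295],(700,600),interpolation=cv2.INTER_CUBIC))
```

```text
t 18.65 phi 1.939 radial 48.9 tang -2.8 z 32.7 F_u -1.33 F_t 3.39 Fz 1.89 contact-angle 1.782
```

View pics/t29.png

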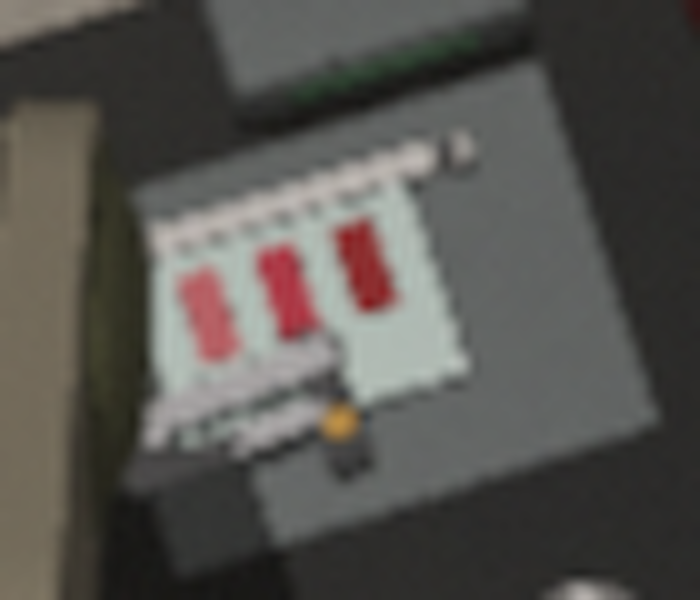

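Clip starts to swing back, plate not moved (compare its right corner at (468,370)). Continue slowly.

jog_arm([
  {"x":0,"y":1,"z":0.05,"rx":0.02,"ry":0,"rz":0,"hand":24},
  {"x":0,"y":1,"z":0.05,"rx":0.02,"ry":0,"rz":0,"hand":24},
  {"x":0,"y":1,"z":0.05,"rx":0.02,"ry":0,"rz":0,"hand":24},
  {"x":0,"y":1,"z":0.05,"rx":0.02,"ry":0,"rz":0,"hand":24},
  {"x":0,"y":1,"z":0.05,"rx":0.02,"ry":0,"rz":0,"hand":24},
])

```text
time_s: 19.32
eef_pos: [513.2, 117.2, 32.7]
ee_rot: [0.562, 0.429, 0.562, -0.429]
force: [-3.4, -4.0, 0.8]
grip_width: 0.284
```

Run:
```python
from h import *
p=rel()
im=capture('top')[:,:,::-1]; cv2.imwrite('pics/t30.png',cv2.resize(im[140:200,225:295],(700,600),interpolation=cv2.INTER_CUBIC))
```

```text
t 19.32 phi 1.838 radial 49.0 tang -3.3 z 32.7 F_u -2.95 F_t 4.35 Fz 0.83 contact-angle 1.671
```

View pics/t30.png

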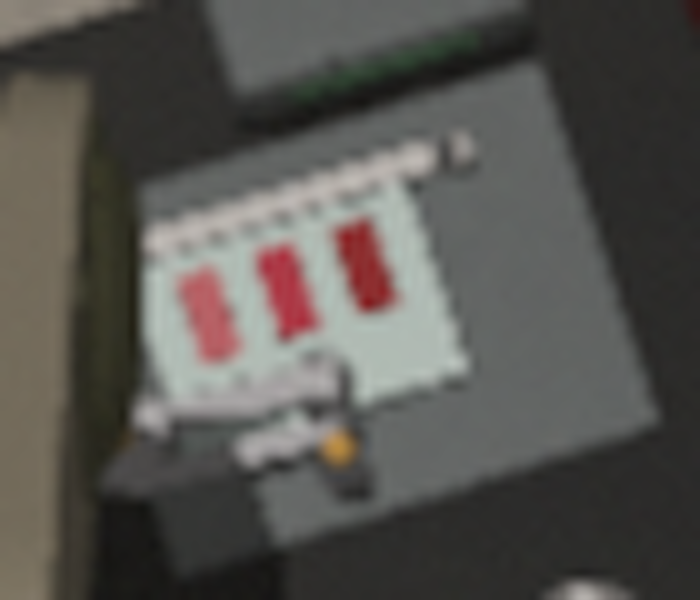

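jog_arm([
  {"x":0,"y":1,"z":0.05,"rx":0.02,"ry":0,"rz":0,"hand":24},
  {"x":0,"y":1,"z":0.05,"rx":0.02,"ry":0,"rz":0,"hand":24},
  {"x":0,"y":1,"z":0.05,"rx":0.02,"ry":0,"rz":0,"hand":24},
  {"x":0,"y":1,"z":0.05,"rx":0.02,"ry":0,"rz":0,"hand":24},
  {"x":0,"y":1,"z":0.05,"rx":0.02,"ry":0,"rz":0,"hand":24},
])

```text
time_s: 20.0
eef_pos: [518.1, 118.1, 32.8]
ee_rot: [0.54, 0.456, 0.54, -0.456]
force: [-2.2, -2.8, 0.2]
grip_width: 0.276
```

jog_arm([
  {"x":0,"y":1,"z":0.05,"rx":0.02,"ry":0,"rz":0,"hand":24},
  {"x":0,"y":1,"z":0.05,"rx":0.02,"ry":0,"rz":0,"hand":24},
  {"x":0,"y":1,"z":0.05,"rx":0.02,"ry":0,"rz":0,"hand":24},
  {"x":0,"y":1,"z":0.05,"rx":0.02,"ry":0,"rz":0,"hand":24},
  {"x":0,"y":1,"z":0.05,"rx":0.02,"ry":0,"rz":0,"hand":24},
])

```text
time_s: 20.62
eef_pos: [523.3, 118.6, 32.8]
ee_rot: [0.517, 0.483, 0.517, -0.483]
force: [-1.3, -1.5, -1.0]
grip_width: 0.281
```

Run:
```python
from h import *
p=rel()
im=capture('top')[:,:,::-1]; cv2.imwrite('pics/t31.png',cv2.resize(im[140:200,225:295],(700,600),interpolation=cv2.INTER_CUBIC))
```

```text
t 20.62 phi 1.638 radial 49.5 tang -3.7 z 32.8 F_u -1.43 F_t 1.40 Fz -1.00 contact-angle 1.464
```

View pics/t31.png

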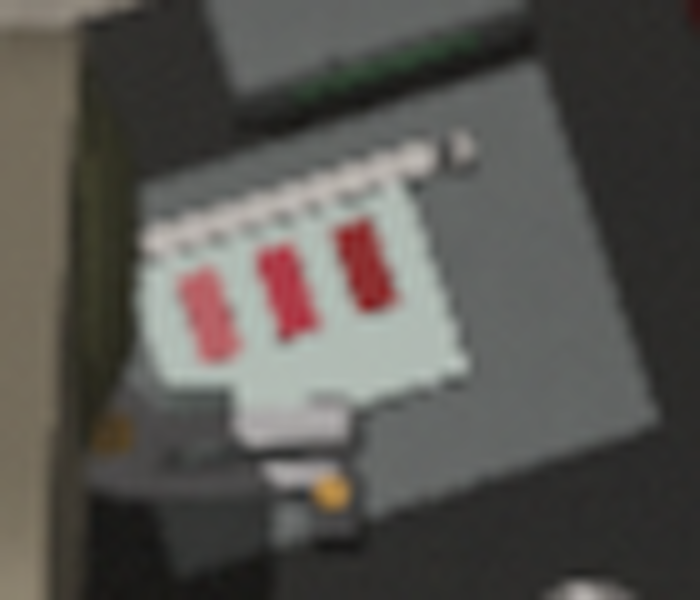

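jog_arm([
  {"x":0,"y":2.49,"z":0.31,"rx":0.05,"ry":0,"rz":0,"hand":24},
  {"x":0,"y":2.49,"z":0.31,"rx":0.05,"ry":0,"rz":0,"hand":24},
  {"x":0,"y":2.49,"z":0.31,"rx":0.05,"ry":0,"rz":0,"hand":24},
  {"x":0,"y":2.49,"z":0.31,"rx":0.05,"ry":0,"rz":0,"hand":24},
  {"x":0,"y":2.49,"z":0.31,"rx":0.05,"ry":0,"rz":0,"hand":24},
])

```text
time_s: 21.3
eef_pos: [535.6, 116.7, 32.9]
ee_rot: [0.452, 0.544, 0.452, -0.543]
force: [-2.6, -1.6, 0.4]
grip_width: 0.282
```

Run:
```python
from h import *
p=rel()
```

```text
t 21.30 phi 1.388 radial 49.2 tang -3.7 z 32.9 F_u -2.03 F_t 2.31 Fz 0.40 contact-angle 1.213
```

jog_arm([
  {"x":0,"y":2.49,"z":0.25,"rx":0.05,"ry":0,"rz":0,"hand":24},
  {"x":0,"y":2.49,"z":0.25,"rx":0.05,"ry":0,"rz":0,"hand":24},
  {"x":0,"y":2.49,"z":0.25,"rx":0.05,"ry":0,"rz":0,"hand":24},
  {"x":0,"y":2.49,"z":0.25,"rx":0.05,"ry":0,"rz":0,"hand":24},
  {"x":0,"y":2.49,"z":0.25,"rx":0.05,"ry":0,"rz":0,"hand":24},
])

```text
time_s: 21.92
eef_pos: [547.1, 112.1, 32.8]
ee_rot: [-0.381, -0.596, -0.381, 0.596]
force: [-2.3, -0.3, 0.1]
grip_width: 0.282
```

Run:
```python
from h import *
p=rel()
im=capture('top')[:,:,::-1]; cv2.imwrite('pics/t32.png',cv2.resize(im[130:220,215:325],(733,600),interpolation=cv2.INTER_CUBIC))
```

```text
t 21.93 phi 1.138 radial 49.2 tang -3.8 z 32.8 F_u -1.28 F_t 1.94 Fz 0.10 contact-angle 0.961
```

View pics/t32.png

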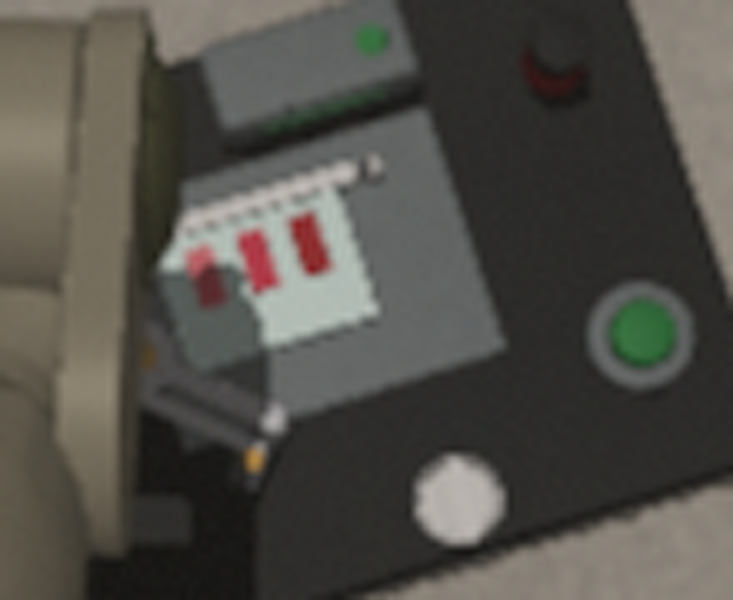

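jog_arm([
  {"x":0,"y":2.49,"z":0.25,"rx":0.05,"ry":0,"rz":0,"hand":24},
  {"x":0,"y":2.49,"z":0.25,"rx":0.05,"ry":0,"rz":0,"hand":24},
  {"x":0,"y":2.49,"z":0.25,"rx":0.05,"ry":0,"rz":0,"hand":24},
  {"x":0,"y":2.49,"z":0.25,"rx":0.05,"ry":0,"rz":0,"hand":24},
  {"x":0,"y":-4,"z":0,"rx":0,"ry":0,"rz":0,"hand":32},
])

```text
time_s: 22.6
eef_pos: [552.6, 108.7, 33.0]
ee_rot: [0.32, 0.631, 0.32, -0.63]
force: [0.1, -0.2, -0.3]
grip_width: 0.378
```

jog_arm([
  {"x":0,"y":0,"z":0,"rx":0,"ry":0,"rz":0,"hand":32},
  {"x":0,"y":0,"z":0,"rx":0,"ry":0,"rz":0,"hand":32},
])

```text
time_s: 22.85
eef_pos: [552.3, 108.7, 33.0]
ee_rot: [0.321, 0.631, 0.32, -0.63]
force: [-0.2, -0.8, 0.4]
grip_width: 0.372
```

Run:
```python
from h import *
p=rel()
p=wshot("w33")
im=cv2.imread("pics/w33.png")[150:330,140:380]; cv2.imwrite("pics/w33b.png",cv2.resize(cv2.convertScaleAbs(im,alpha=1.8,beta=10),(800,600),interpolation=cv2.INTER_CUBIC))
```

```text
t 22.85 phi 0.941 radial 49.3 tang -0.2 z 33.0 F_u -0.79 F_t -0.34 Fz 0.45 contact-angle 0.836
```

View pics/w33b.png

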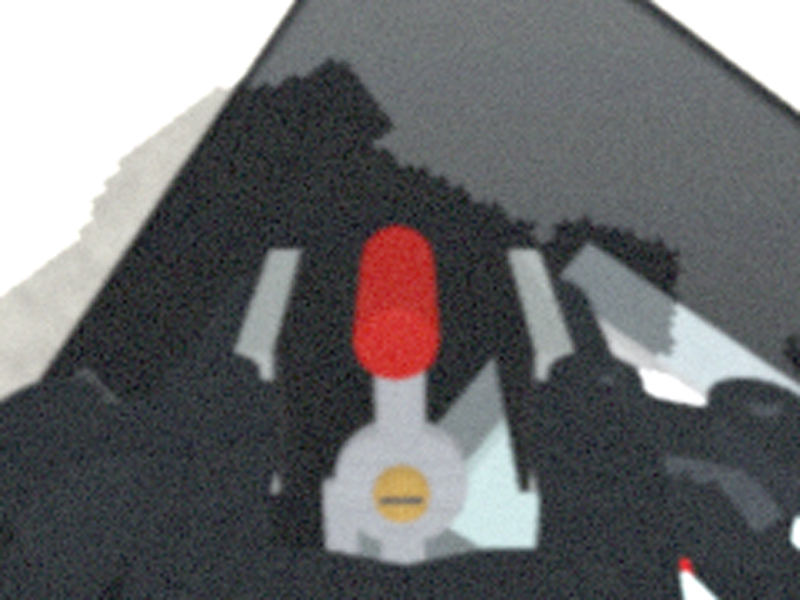

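Free of the knob. Lift and check from above, moving away to the left.

jog_arm([
  {"x":-25,"y":0,"z":0,"rx":0,"ry":0,"rz":0,"hand":32},
  {"x":-50,"y":0,"z":0,"rx":0,"ry":0,"rz":0,"hand":32},
  {"x":-50,"y":0,"z":0,"rx":0,"ry":0,"rz":0,"hand":32},
  {"x":-20,"y":0,"z":-50,"rx":0,"ry":0,"rz":0,"hand":32},
  {"x":0,"y":0,"z":-55,"rx":0,"ry":0,"rz":0,"hand":32},
])

```text
time_s: 23.52
eef_pos: [615.7, 194.1, 180.6]
ee_rot: [0.32, 0.632, 0.319, -0.629]
force: [0.7, -0.1, 0.0]
grip_width: 0.375
```

jog_arm([
  {"x":0,"y":0,"z":-30,"rx":0,"ry":0,"rz":0,"hand":32},
  {"x":0,"y":0,"z":0,"rx":0,"ry":0,"rz":0,"hand":32},
])

```text
time_s: 23.78
eef_pos: [632.0, 219.0, 176.8]
ee_rot: [-0.321, -0.63, -0.321, 0.63]
force: [0.9, -0.5, -0.8]
grip_width: 0.377
```

Run:
```python
from h import *
p=rel()
a=capture('top')[:,:,::-1]; cv2.imwrite('pics/t34f.png',a); cv2.imwrite('pics/t34.png',cv2.resize(a[130:220,205:325],(800,600),interpolation=cv2.INTER_CUBIC))
b=capture('scene')[:,:,::-1]; cv2.imwrite('pics/s34f.png',b); cv2.imwrite('pics/s34.png',cv2.resize(b[170:260,185:330],(800,497),interpolation=cv2.INTER_CUBIC))
```

```text
t 23.77 phi 0.942 radial 185.4 tang 0.1 z 176.8 F_u 0.17 F_t -1.03 Fz -0.83 contact-angle 0.844
```

View pics/t34.png

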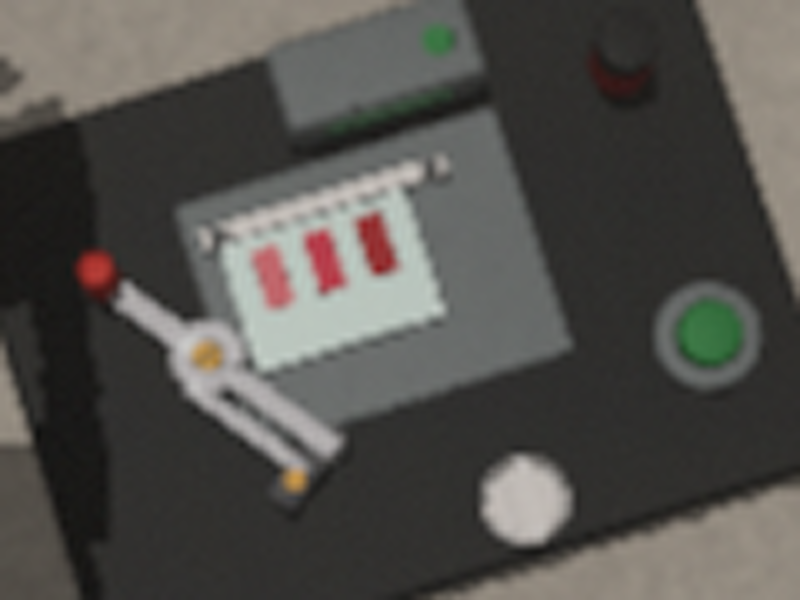

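View pics/s34.png

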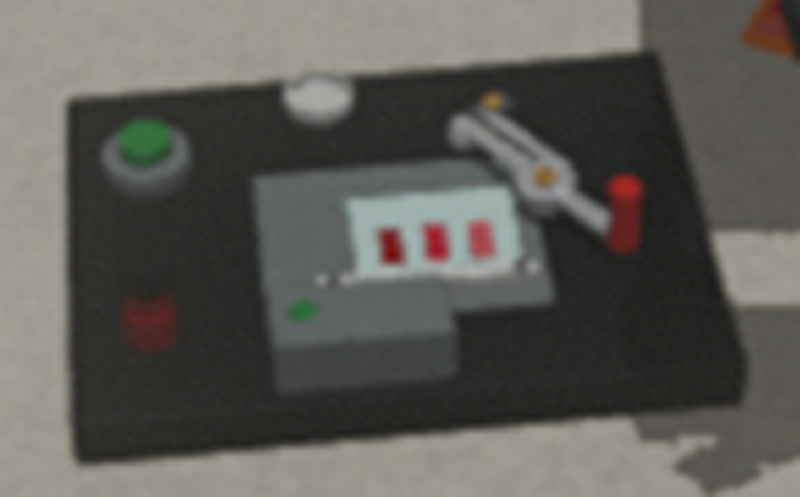

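Run:
```python
from h import *
p=wshot("w35")
im=cv2.imread("pics/w35.png"); cv2.imwrite("pics/w35b.png",cv2.resize(im,(800,600),interpolation=cv2.INTER_CUBIC))
```

```text
(no output)
```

View pics/w35b.png

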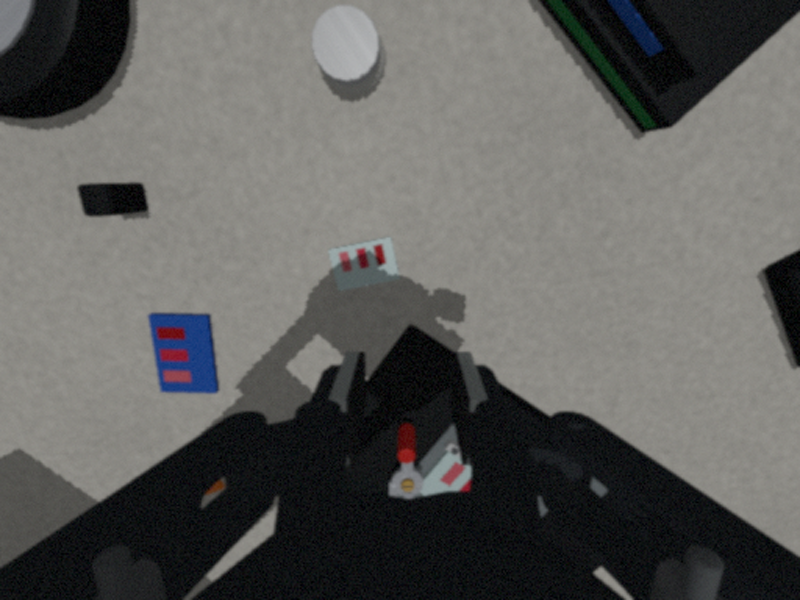

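Run:
```python
from h import *
a=cv2.imread('pics/t34f.png'); now=cv2.resize(a[140:200,225:295],(700,600),interpolation=cv2.INTER_CUBIC)
g=lambda i:cv2.cvtColor(i,cv2.COLOR_BGR2GRAY).astype(np.float32)
N=g(now)
for f in ('t16','t17','t29','t31'):
    P=g(cv2.imread(f'pics/{f}.png'))
    for nm,(r,c) in dict(plate=((190,400),(360,500)),fence=((120,190),(380,500)),smear=((200,325),(250,410))).items():
        w=P[r[0]:r[1],c[0]:c[1]]; s=N[r[0]-20:r[1]+20,c[0]-20:c[1]+20]
        m=cv2.matchTemplate(s,w,cv2.TM_CCOEFF_NORMED); _,v,_,l=cv2.minMaxLoc(m); print(f,nm,(l[0]-20)/10,(l[1]-20)/10,round(v,3))
```

```text
t16 plate 0.0 0.0 1.0
t16 fence 0.0 0.0 1.0
t16 smear 0.0 0.0 0.999
t17 plate 0.0 0.0 1.0
t17 fence 0.0 0.0 1.0
t17 smear 0.0 0.0 0.999
t29 plate 0.0 0.0 1.0
t29 fence 0.0 0.0 1.0
t29 smear 0.0 0.0 0.999
t31 plate 0.0 0.0 1.0
t31 fence 0.0 0.0 1.0
t31 smear 0.0 0.0 1.0
```

Run:
```python
from h import *
s,p=st(); print(s["time_s"],s["force"],finish_job())
```

```text
the job is handed in; nothing more can be done
23.925 [ 0.1593119  -0.62012782 -0.27986439] None
```

I did the job in the order asked and handed it in at 23.9 s: clip swung on and let go, button pressed, clip swung back clear.

- **Clip on:** I pushed the knob until it stalled with a steep rise in force, at about 1.17 rad. I stopped at 8 N at the knob and let go. A later picture showed the clip still pinched, and the plate flush and square on the fence.
- **Button:** I pressed with the fingers shut. Spring force rose to about 5.6 N over roughly 6–7 mm, then met a hard stop at 14 N. The button sprang back up afterwards. My only sign that it was fully down is this force and travel. The tool also felt a sideways force of about 4 N at the stop, so a fingertip touching the ring is not ruled out.
- **Clip off:** I swung the clip back to about 0.1–0.2 rad. In the top view the plate has not moved from its pinched position, to within about 0.25 mm, and the clip is clear of it.
- **Miss on the way:** the first swing passed just above the knob without touching anything. The fingertips turned out to sit about 26–28 mm higher than the given tool point. I saw this in both cameras, went back, lowered the hand and repeated the swing.
- **Rest:** nothing else on the reader looked moved in the last pictures. I did not compare the loose things on the table before and after.

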